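Set a cane flute blank up in V-blocks for marking out

TASK

Set the ferruled cane up for marking out: stand the two V-blocks on the near half of the granite plate, in line along its length, about 110 mm apart centre to centre, and lay the cane in both grooves, midway, ferrule to the left (as the robot sees it). Also on the granite, stand the angle plate with its upright face square to the ferrule end and within a finger's breadth of it, and the surface gauge behind the cane (on the far side), midway between the blocks, scriber pointing squarely at the cane but not touching it. Leave the cane off-cut and the glue bottle where they are.

Things in the scene. Friction and masses are not known exactly. Their poses are not given: they have to be found in the camera images.
- plate: Dark granite plate, fixed, 200 mm (x) by 300 mm (y, its length), 50 mm high. Origin: centre of its underside, on the bench; top at z = 50 mm. Its x points away from the robot, y to the left; turned up to 12 degrees, and the goal's directions follow it. It is left or right on the bench; beside it lies a fixed dark mat 3 mm thick, where all the other things start.
- vblock_a: One of two equal bright steel V-blocks (either may be the left one): 44 mm wide (x), 38 mm long (y), 40 mm high, 0.46 kg. A 90 degree groove along y in its top is 32 mm wide, 16 mm deep; a 22 mm bar in it has its axis 39.6 mm above the block's underside. Origin: centre of the underside. Same either way round. Starts with the groove roughly towards the robot.
- vblock_b: The other V-block, the same in all.
- cane: Straight cane flute blank, 22 mm diameter, 190 mm long, 50 g, rigid, with a bright metal ferrule (22 mm long) on one end. Origin: on its axis at mid-length; y runs along the axis to the ferrule end. It may roll about y. Starts lying on the mat roughly along the world's y, ferrule to the left.
- angle_plate: Small grey iron angle plate (L-shape), about 0.34 kg: an upright 50 mm wide (x), 60 mm high and 10 mm thick (y from 0 to 10 mm), on a foot 10 mm thick that reaches to y = 40 mm. Origin: on the underside, mid-width, directly below the working face of the upright; the working face is at y = 0 and looks to -y. Starts standing on the mat, face roughly to the right.
- gauge: Small surface gauge, 0.45 kg: steel base 60 mm (x) by 46 mm (y) by 22 mm high; at its centre a round upright spindle of 10 mm diameter, bare from z = 52 mm to its top at z = 120 mm. A thin scriber at z = 46 mm reaches from x = 40 mm to its point at x = -50 mm (y = -7 mm). Origin: centre of the underside. Starts standing on the mat, scriber roughly towards the robot.
- offcut: Short cane off-cut, 22 mm diameter, 70 mm long, no ferrule, lying on the mat; not part of the job. Origin at its middle on the axis, y along the axis.
- glue: White glue bottle with a yellow label and orange nozzle, 46 mm diameter, 100 mm high, standing on the mat; not part of the job. Origin: centre of the underside.
Things that resemble listed ones, but are neither listed nor needed, are in the scene too. Leave any blue look-alike of the gauge alone.

How it is judged (in metres and radians):
At the end, for the whole second after the job is handed in: V-blocks upright on the plate's nearer half, 110 +-15 mm apart, along it within 8 deg; cane level in both grooves, midway +-20 mm, ferrule left; angle plate facing the ferrule, gap under 18 mm, square to 9 deg; gauge behind, midway +-30 mm, scriber to the cane within 17 deg, no touch; all at rest (angle between each of vblock_a, vblock_b, angle_plate, gauge's own z axis and vertical below 0.06 rad and z of vblock_a in the frame of plate between 0.045 and 0.055 m and x of vblock_a in the frame of plate between -0.082 and 0 m and y of vblock_a in the frame of plate between -0.135 and 0.135 m and angle between the y axis of each of vblock_a, vblock_b and the y axis of plate, either way round below 0.14 rad and x of cane in the frame of vblock_a between -0.013 and 0.013 m and z of cane in the frame of vblock_a between 0.035 and 0.045 m and horizontal distance between cane and vblock_a between 0.035 and 0.075 m and z of vblock_b in the frame of plate between 0.045 and 0.055 m and x of vblock_b in the frame of plate between -0.082 and 0 m and y of vblock_b in the frame of plate between -0.135 and 0.135 m and x of cane in the frame of vblock_b between -0.013 and 0.013 m and z of cane in the frame of vblock_b between 0.035 and 0.045 m and horizontal distance between cane and vblock_b between 0.035 and 0.075 m and horizontal distance between vblock_a and vblock_b between 0.095 and 0.125 m and angle between the y axis of cane and the y axis of plate, either way round below 0.12 rad and angle between cane's own y axis and vertical between 1.51 and 1.63 rad and y of angle_plate in the frame of cane above 0.08 m and z of angle_plate in the frame of plate between 0.045 and 0.055 m and y of angle_plate in the frame of plate between 0 and 0.125 m and angle between the y axis of angle_plate and the y axis of plate, either way round below 0.16 rad and y of cane in the frame of angle_plate between -0.113 and -0.092 m and x of cane in the frame of angle_plate between -0.022 and 0.022 m and z of gauge in the frame of plate between 0.045 and 0.055 m and x of gauge in the frame of plate between 0.01 and 0.082 m and y of gauge in the frame of cane between -0.03 and 0.03 m and angle between the x axis of gauge and the x axis of plate, either way round below 0.3 rad and x of cane in the frame of gauge below -0.03 m and contact force between gauge and cane below 0.05 N and linear speed of each of vblock_a, vblock_b, cane, angle_plate, gauge below 0.01 m/s).
It fails at once if the short cane off-cut is moved more than 20 mm (distance of offcut from where it was at the start of the episode above 0.02 m).
It fails at once if the glue bottle is moved more than 20 mm (distance of glue from where it was at the start of the episode above 0.02 m).
It also fails if it takes over 144 s, if anything falls off the work surface, if the arm or the gripper's body presses on something with over 40 N, if the wrist force passes 120 N, or if a joint passes its speed limit or range.

ROBOT

A 6-joint arm with a two-finger parallel gripper is mounted at the origin on the work surface. World frame = base frame: x ahead of the robot, y to its left, z up, the work surface at z = 0. Lengths are in mm, angles in degrees, forces in N, time in s.
With the tool pointing down it reaches from about 350 to 850 mm from the base axis. Payload 8.1 kg.
Tool frame: the origin (TCP) lies at the very end of the fingers, on their centre line; the grasp point (between the pads) lies 19 mm behind it (r.grasp_offset is the distance from the TCP to the grasp point, in mm); z points along the fingers, y is the line along which they close (so a half turn about z gives the same grasp; the last joint's range is limited). The gripper opens to 85 mm and grips with 20 to 120 N. Pads are 22 mm wide; open, the fingers measure 114 mm over their backs; the gripper's body (76 mm by 85 mm) begins 54 mm behind the grasp point. The pads swing forward as they close: fully open they stand 13 mm farther back than shut.
Start: joints at [63.174, 7.471, 85.268, -0, 87.261, -4.893], TCP at [224.091, 556.586, 193.792] pointing down, gripper open.
Joint ranges: [-169.43, 169.43], [-51.17, 129.36], [1.28, 143.12], [-76.62, 256.62], [0, 156.53], [-152.29, 152.29]. Speed limits (degrees/s): [136.94, 136.94, 159.86, 180, 180, 180].

INTERFACE

Orientations are given as [roll, pitch, yaw] about the fixed x, y, z axes, in that order (R = Rz(yaw) Ry(pitch) Rx(roll)).
In Python, from bench import r gives the robot as it stands.
- The arm moves only by the tool carry_out, never from a script. Its argument "commands" is a list of rows, each an object with "jaw": the finger opening in m, from 0 to 0.0854; "translation": the shift along the tool's x, y, z in m, a list of three; "spin": the turn about the tool's z in rad. A call has exactly 8 rows; each row shifts and turns the commanded pose from where the row before left it, along the tool's axes as they then stand; what a row does not reach is not made up. A row lasts 1/12 s, in which the tool goes at most 41.7 mm and 7.16 degrees, less where a joint would pass 70% of its speed; a pose out of reach is approached as far as the arm can. A call is refused whole if a number of a shift passes 0.0417 or a number of a turn 0.125, either way. A call with a gripper value outside its range is refused whole. The fingers move at their own pace and stop on an object; "squeeze" is the grip in N (left out, the last holds). Time passes only in rows, so rows that do not move let the fingers close, or fill a call up. It gives the time, the measured TCP pose, the force, the opening and the grip force at its end, in the units of the state.
- r.sense(): the state, without advancing time (a new reading comes with each control period).
- r.snapshot(name): name is "scene" or "top" or "wrist"; returns a dict with "pixels" (384x512x3 uint8, blue, green, red), "K" (3x3 intrinsics, pixels), "extrinsics" (4x4, takes a point from camera to world coordinates). Camera axes: x right, y down, z forward; pixel columns grow to the right and rows downward; lengths in mm; the calibration is good to about 2 mm. A picture is of the moment at which its call begins. There is no depth.
- r.hand_in(): hands the job in; it is judged then, once.
Trained networks look in a picture, given as the dict that the camera call returned (one of the last four; its "shot" number tells which), for a name from the list of things; names that differ only in an ending like _2 or _b are one class to them, and where a whole thing is asked for, a point or a joint stands for the part that bears it (a point fixed in the world has none). Each returns a list of dicts, best first, with "score" (0 to 1); they miss things now and then, are a little off and sometimes report something else, mostly with a low value. They report only what shows in the picture. A call takes as long as a camera call. They do not tell look-alikes from the thing itself.
- r.spot_in(picture, target): "xy" ([column, row] in pixels, amid what is visible of it).
- r.regions_of(picture, target): "pixels" (384x512 bool, what is visible of it) and "xy" ([column, row] in pixels, amid what is visible of it).
- r.landmark_of(picture, target): "xy" ([column, row] in pixels: a listed point, or the origin of a listed thing).
The state is a dict: "time": time; "joint_pos": joint angles; "qd": joint speeds; "joint_efforts": joint torques, N m; "tool_pos": TCP position; "tcp_rot": TCP orientation; "ft_force": force on the tool from outside, world axes, zero at the start; "wrist_torque": the same for the moment, N m; "finger_gap": finger opening in mm; "grip_force": force on a finger pad.
Only numpy, scipy, OpenCV 4.12 (cv2) and the standard library are available. Lean on these libraries where they do the work, as an engineer would, in place of code of your own. Each camera call takes 0.05 s, during which the arm holds its last target. There are 200 camera calls.

## Working session

There is one attempt and no reset: what is moved stays moved. The work goes in short steps, Python scripts to look and compute and a tool call to move; the robot and the scene stay as the last step left them, time stands still between calls to the robot, and variables do not carry over. Pictures are saved under pics/ and viewed, at most 19 in all, crops included, and the job is handed in when it is done.

Besides the shell and the picture viewer there is one more tool, called after "Call:" as a command line: name --argument value ..., lists and objects as JSON in quotes. carry_out: Moves the arm, as the interface text tells. Its arguments: {"type":"object","properties":{"commands":{"type":"array","items":{"type":"object","properties":{"jaw":{"type":"number"},"translation":{"type":"array","items":{"type":"number"}},"spin":{"type":"number"}}}},"squeeze":{"type":"number"}},"required":["commands"]}

```bash
ls; mkdir -p pics; cat > h.py <<'E'
import numpy as np, cv2
from bench import r
def ray(p,xy):
    K=np.array(p["K"]);T=np.array(p["extrinsics"])
    d=T[:3,:3]@np.linalg.solve(K,[xy[0],xy[1],1.]);return T[:3,3],d
def at(p,xy,z):
    o,d=ray(p,xy);return (o+d*(z-o[2])/d[2])[:2]
def proj(p,X):
    K=np.array(p["K"]);T=np.array(p["extrinsics"])
    c=(np.atleast_2d(X)-T[:3,3])@T[:3,:3];u=c@K.T;return u[:,:2]/u[:,2:]
E
python3 - <<'E'
from h import *
np.set_printoptions(precision=1,suppress=True)
s=r.sense();print({k:s[k] for k in s})
for n in("top","scene"):
    p=r.snapshot(n);cv2.imwrite(f"pics/{n}0.png",cv2.resize(p["pixels"],(800,600),interpolation=cv2.INTER_CUBIC))
    print(n,p["extrinsics"])
    for t in("plate","vblock_a","cane","angle_plate","gauge","offcut","glue"):
        print(t,[(np.array(d["xy"]).round(1).tolist(),round(d["score"],2)) for d in r.landmark_of(p,t)], [(np.array(d["xy"]).round().tolist(),round(d["score"],2)) for d in r.regions_of(p,t)])
E
```

```text
pics
{'time': 0.0, 'joint_pos': array([63.2,  7.5, 85.3,  0. , 87.3, -4.9]), 'qd': array([ 0.1,  0. , -0.1,  0.1, -0.1, -0.1]), 'joint_efforts': array([ -0. , -56.9, -50.1,  -0. ,   0. ,   0. ]), 'tool_pos': array([223.8, 556. , 192.7]), 'tcp_rot': array([-179.9,   -0. ,  158.1]), 'ft_force': array([ 0.6, -0.1, -0.5]), 'wrist_torque': array([0., 0., 0.]), 'grip_force': 0.0, 'finger_gap': 85.34347445765724}
top [[   0.    -1.     0.2  218.5]
 [  -1.    -0.    -0.     8.5]
 [   0.    -0.2   -1.  1110.9]
 [   0.     0.     0.     1. ]]
plate [([339.4, 150.3], 0.82), ([132.2, 162.2], 0.41)] [([342.0, 145.0], 0.81), ([183.0, 202.0], 0.64), ([173.0, 159.0], 0.35)]
vblock_a [([225.8, 159.6], 0.84), ([130.1, 162.7], 0.78)] [([225.0, 156.0], 0.82), ([130.0, 159.0], 0.75)]
cane [([176.1, 127.4], 0.95)] [([175.0, 128.0], 0.97)]
angle_plate [([183.9, 156.4], 0.69)] [([175.0, 157.0], 0.57)]
gauge [([167.7, 267.4], 0.79), ([335.2, 239.3], 0.77), ([245.7, 201.3], 0.76)] [([337.0, 238.0], 0.9), ([245.0, 204.0], 0.88), ([169.0, 266.0], 0.84)]
offcut [([182.7, 201.6], 0.66)] [([181.0, 203.0], 0.83), (
[... 314 characters left out ...]
178.0, 236.0], 0.61)]
vblock_a [([373.3, 218.8], 0.65), ([290.5, 226.0], 0.59)] [([371.0, 215.0], 0.92), ([314.0, 199.0], 0.45)]
cane [([342.9, 239.8], 0.94), ([370.6, 220.7], 0.68)] [([345.0, 239.0], 0.89), ([371.0, 217.0], 0.23)]
angle_plate [([333.3, 228.6], 0.71)] [([333.0, 224.0], 0.72), ([367.0, 186.0], 0.27)]
gauge [([265.8, 204.8], 0.94), ([188.3, 190.2], 0.89), ([308.8, 180.2], 0.55), ([181.9, 240.1], 0.51), ([316.4, 202.0], 0.36)] [([313.0, 172.0], 0.64), ([191.0, 186.0], 0.63), ([333.0, 224.0], 0.2)]
offcut [([316.7, 201.1], 0.73)] [([292.0, 223.0], 0.71), ([316.0, 202.0], 0.68), ([176.0, 236.0], 0.34)]
glue [([364.6, 194.8], 0.92), ([292.1, 231.5], 0.17)] [([367.0, 185.0], 0.59)]
```

View pics/top0.png

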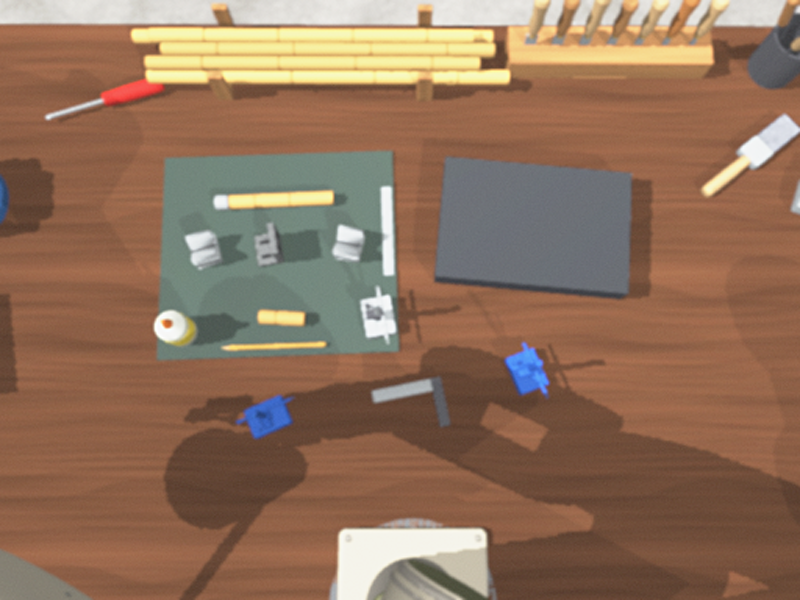

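View pics/scene0.png

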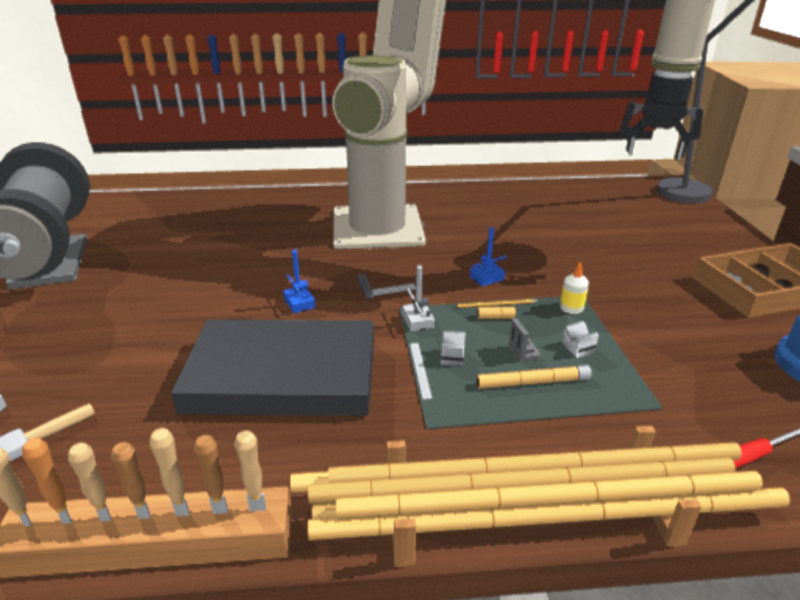

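The top view shows the plate on the right (display ~(535,225)) and the mat on the left. On the mat are the V-blocks at (203,249) and (348,243), angle plate (267,245), gauge (378,315), cane (275,200), off-cut (281,318) and glue (175,328). I need a closer look at how the blocks lie.

```bash
python3 - <<'E'
from h import *
np.set_printoptions(precision=1,suppress=True)
p=r.snapshot("top");im=p["pixels"]
c=im[95:235,95:265];cv2.imwrite("pics/c1.png",cv2.resize(c,(790,650*790//790))[:600] if 0 else cv2.resize(c,(728,600),interpolation=cv2.INTER_CUBIC))
m=max(r.regions_of(p,"plate"),key=lambda d:d["score"])["pixels"].astype(np.uint8)
ct=max(cv2.findContours(m,0,1)[0],key=cv2.contourArea)
q=cv2.approxPolyDP(ct,4,True)[:,0];print("plate poly",q.tolist())
for x in q: print(x,im[x[1],x[0]],at(p,x,50))
for u in (340,):print([im[v,u].tolist() for v in range(170,192,2)])
w=r.snapshot("wrist");cv2.imwrite("pics/w1.png",w["pixels"])
print(w["K"],w["extrinsics"])
E
```

```text
plate poly [[286, 101], [280, 180], [366, 189], [401, 187], [403, 111]]
[286 101] [117 114 113] [680.7 -56.2]
[280 180] [73 77 97] [476.9 -39.5]
[366 189] [ 77  99 147] [ 455.1 -246. ]
[401 187] [94 94 99] [ 460.1 -330.6]
[403 111] [119 120 129] [ 654.9 -348.4]
[[118, 110, 107], [117, 112, 107], [118, 112, 107], [118, 111, 107], [116, 110, 104], [121, 113, 111], [93, 88, 85], [68, 64, 59], [69, 81, 106], [73, 101, 152], [75, 107, 156]]
[[329.3   0.  255.2]
 [  0.  329.3 192.1]
 [  0.    0.    1. ]] [[  0.4   0.9   0.3 148.9]
 [  0.9  -0.4  -0.1 587.1]
 [ -0.    0.3  -0.9 373.1]
 [  0.    0.    0.    1. ]]
```

View pics/c1.png

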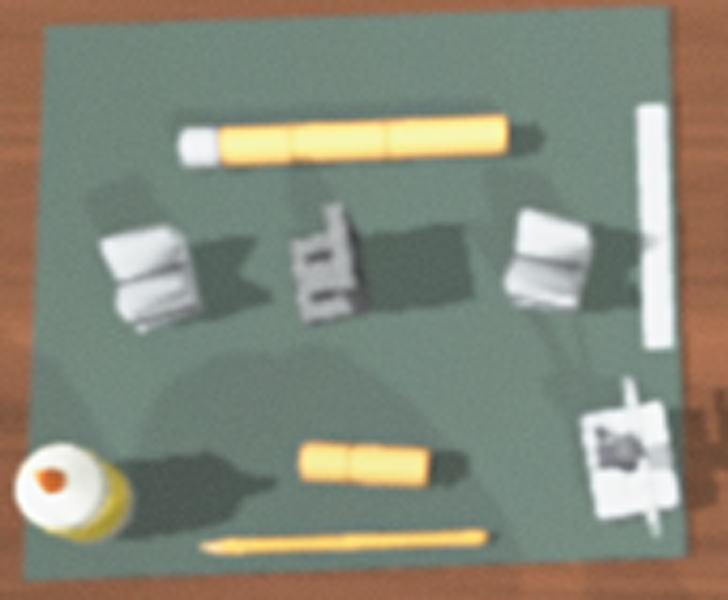

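The crop shows both blocks with a groove line running left to right, the angle plate's foot and webs on its left, and the gauge at lower right with its scriber roughly along x. It's still unclear whether the blocks stand upright, so I'll crop the scene view around them.

```bash
python3 - <<'E'
from h import *
np.set_printoptions(precision=1,suppress=True)
p=r.snapshot("top");q=r.snapshot("scene")
cv2.imwrite("pics/c2.png",cv2.resize(q["pixels"][170:260,250:400],(800,480),interpolation=cv2.INTER_CUBIC))
T=lambda n:[at(p,d["xy"],z) for d in r.landmark_of(p,n) for z in (3,)]
for n,z in(("vblock_a",3),("cane",14),("angle_plate",3),("gauge",3),("offcut",14),("glue",3)):
    print(n,[at(p,d["xy"],z) for d in r.landmark_of(p,n)],[at(q,d["xy"],z) for d in r.landmark_of(q,n)])
E
```

```text
vblock_a [array([537. , 335.8]), array([542.2, 106. ])] [array([526.2, 335.9]), array([538.3, 109.3])]
cane [array([617.5, 225.9])] [array([617.7, 229. ])]
angle_plate [array([545.4, 208.1])] [array([543.3, 219.6])]
gauge [array([276.5, 235.2]), array([ 340.3, -170.5]), array([433.4,  52.9])] [array([298.9, 206.5]), array([436.2,  52.4]), array([ 332.3, -177.8])]
offcut [array([425.8, 204.8])] [array([432.7, 202.1])]
glue [array([411. , 368.6])] [array([394.6, 365.9])]
```

View pics/c2.png

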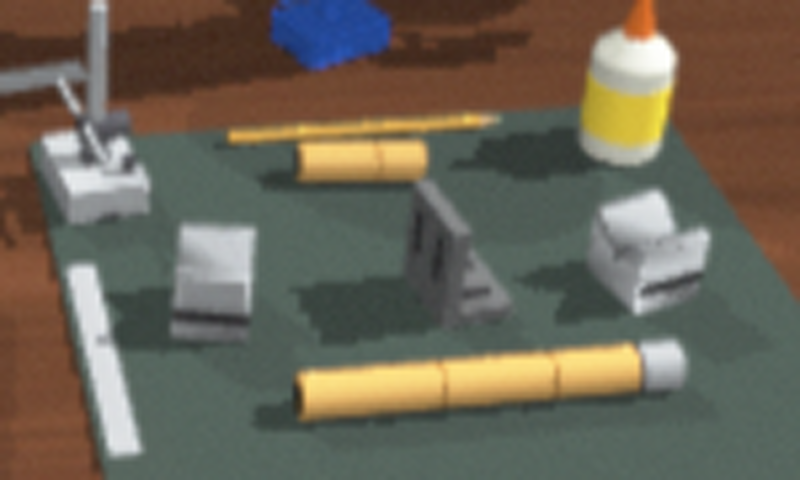

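The blocks stand upright with their grooves along y. I'll move over the mat for a close wrist view, turning the tool to yaw 90 so tool x is world +y and tool y is world +x.

Call:
carry_out --commands '[{"translation": [-0.034,-0.017,-0.009],"jaw": 0.085},{"translation": [-0.034,-0.017,-0.009]},{"translation": [-0.034,-0.017,-0.009]},{"translation": [-0.034,-0.017,-0.009]},{"translation": [-0.034,-0.017,-0.009]},{"translation": [-0.034,-0.017,-0.009]},{"translation": [-0.034,-0.017,-0.009]},{"translation": [-0.034,-0.017,-0.009]}]'

```text
invalid input
```

Call:
carry_out --commands '[{"translation": [-0.034,-0.017,-0.009]},{"translation": [-0.034,-0.017,-0.009]},{"spin": 0.119},{"spin": 0.119},{"spin": 0.119},{"spin": 0.119},{"spin": 0.119},{"spin": 0.119}]'

```text
invalid input
```

Call:
carry_out --commands '[{"spin": 0.119},{"spin": 0.119},{"spin": 0.119},{"spin": 0.119},{"spin": 0},{"spin": 0},{"spin": 0},{"spin": 0}]'

```text
invalid input
```

Call:
carry_out --commands '[{"jaw": 0.085,"translation": [-0.034,-0.017,-0.009],"spin": 0},{"jaw": 0.085,"translation": [-0.034,-0.017,-0.009],"spin": 0},{"jaw": 0.085,"translation": [-0.034,-0.017,-0.009],"spin": 0},{"jaw": 0.085,"translation": [-0.034,-0.017,-0.009],"spin": 0},{"jaw": 0.085,"translation": [-0.034,-0.017,-0.009],"spin": 0},{"jaw": 0.085,"translation": [-0.034,-0.017,-0.009],"spin": 0},{"jaw": 0.085,"translation": [-0.034,-0.017,-0.009],"spin": 0},{"jaw": 0.085,"translation": [-0.034,-0.017,-0.009],"spin": 0}]' --squeeze 60

```text
time: 3.02
tool_pos: [426.5, 327.3, 266.5]
tcp_rot: [180.0, 0.0, 158.1]
ft_force: [-0.3, 0.1, 0.0]
finger_gap: 85.0
grip_force: 0.0
```

Call:
carry_out --commands '[{"jaw": 0.085,"translation": [-0.034,-0.017,-0.009],"spin": 0},{"jaw": 0.085,"translation": [-0.034,-0.017,-0.009],"spin": 0},{"jaw": 0.085,"translation": [0,0,0],"spin": 0.119},{"jaw": 0.085,"translation": [0,0,0],"spin": 0.119},{"jaw": 0.085,"translation": [0,0,0],"spin": 0.119},{"jaw": 0.085,"translation": [0,0,0],"spin": 0.119},{"jaw": 0.085,"translation": [0,0,0],"spin": 0.119},{"jaw": 0.085,"translation": [0,0,0],"spin": 0.119}]'

```text
time: 3.68
tool_pos: [476.1, 271.8, 283.8]
tcp_rot: [180.0, -0.0, 116.8]
ft_force: [-0.3, 0.4, -0.9]
finger_gap: 85.1
grip_force: 0.0
```

Call:
carry_out --commands '[{"jaw": 0.085,"translation": [0,0,0],"spin": 0.119},{"jaw": 0.085,"translation": [0,0,0],"spin": 0.119},{"jaw": 0.085,"translation": [0,0,0],"spin": 0.119},{"jaw": 0.085,"translation": [0,0,0],"spin": 0.119},{"jaw": 0.085,"translation": [0,0,0],"spin": 0},{"jaw": 0.085,"translation": [0,0,0],"spin": 0},{"jaw": 0.085,"translation": [0,0,0],"spin": 0},{"jaw": 0.085,"translation": [0,0,0],"spin": 0}]'

```text
time: 4.35
tool_pos: [476.0, 271.9, 283.8]
tcp_rot: [180.0, -0.0, 90.1]
ft_force: [0.5, 0.3, -0.5]
finger_gap: 84.9
grip_force: 0.0
```

```bash
python3 - <<'E'
from h import *
np.set_printoptions(precision=1,suppress=True)
w=r.snapshot("wrist");cv2.imwrite("pics/w2.png",cv2.resize(w["pixels"],(800,600),interpolation=cv2.INTER_CUBIC))
cv2.imwrite("pics/w2raw.png",w["pixels"])
import pickle;pickle.dump({k:w[k] for k in("K","extrinsics","pixels")},open("w2.pkl","wb"))
print(w["extrinsics"])
p=r.snapshot("top")
for n,z in(("vblock_a",3),("cane",14),("angle_plate",3),("gauge",3),("offcut",14),("glue",3)):
    print(n,[(at(w,d["xy"],z),np.array(d["xy"]),d["score"]) for d in r.landmark_of(w,n)])
    if n in("vblock_a","cane","offcut","angle_plate"):
        for d in r.regions_of(w,n):
            c=max(cv2.findContours(d["pixels"].astype(np.uint8),0,1)[0],key=cv2.contourArea)
            print("  rect",d["score"],cv2.minAreaRect(c))
# plate top face
im=p["pixels"].astype(int);g=im.sum(2)/3;m=((abs(im[...,0]-im[...,2])<22)&(g>95)&(g<140)).astype(np.uint8)
m[:,:270]=0;m[:,420:]=0;m[:90]=0;m[200:]=0
m=cv2.morphologyEx(m,cv2.MORPH_OPEN,np.ones((5,5)))
c=max(cv2.findContours(m,0,1)[0],key=cv2.contourArea)
c=np.array([at(p,x,50) for x in c[:,0]],np.float32);b=cv2.minAreaRect(c);print("plate",b,cv2.boxPoints(b))
E
```

```text
[[  1.    0.   -0.  476.4]
 [  0.   -0.9  -0.3 353.5]
 [ -0.    0.3  -0.9 463.1]
 [  0.    0.    0.    1. ]]
vblock_a [(array([534. , 331.8]), array([298.1,  98.7]), 0.88), (array([544.6, 103.2]), array([298.8, 250.2]), 0.7), (array([625.9, 219.5]), array([358.1, 178.9]), 0.63)]
  rect 0.96 ((303.30426025390625, 99.3736801147461), (33.108524322509766, 39.13368225097656), 72.6459732055664)
  rect 0.93 ((301.8534240722656, 257.99139404296875), (35.68949508666992, 35.653076171875), 10.491477012634277)
cane [(array([623.1, 222.8]), array([358.6, 178.8]), 0.57), (array([409.6, 364.1]), array([203.2,  72.9]), 0.21)]
  rect 0.84 ((359.5451354980469, 174.380859375), (18.186832427978516, 133.49635314941406), 2.3090627193450928)
angle_plate [(array([544.8, 209.8]), array([302. , 185.2]), 0.9)]
  rect 0.93 ((302.8853454589844, 177.58740234375), (43.465370178222656, 38.968955993652344), 74.47589111328125)
gauge [(array([428.8,  62.6]), array([225.6, 272.7]), 0.98), (array([275.3, 216.9]), array([117.2, 180.5]), 0.96)]
offcut [(array([423.3, 208. ]), array([218.2, 188.7]), 0.87)]
  rect 0.68 ((221.5, 191.0), (50.0, 15.0), 90.0)
glue [(array([403.8, 365.4]), array([200. ,  72.1]), 0.61)]Traceback (most recent call last):
  File "<stdin>", line 18, in <module>
ValueError: max() iterable argument is empty
```

View pics/w2.png

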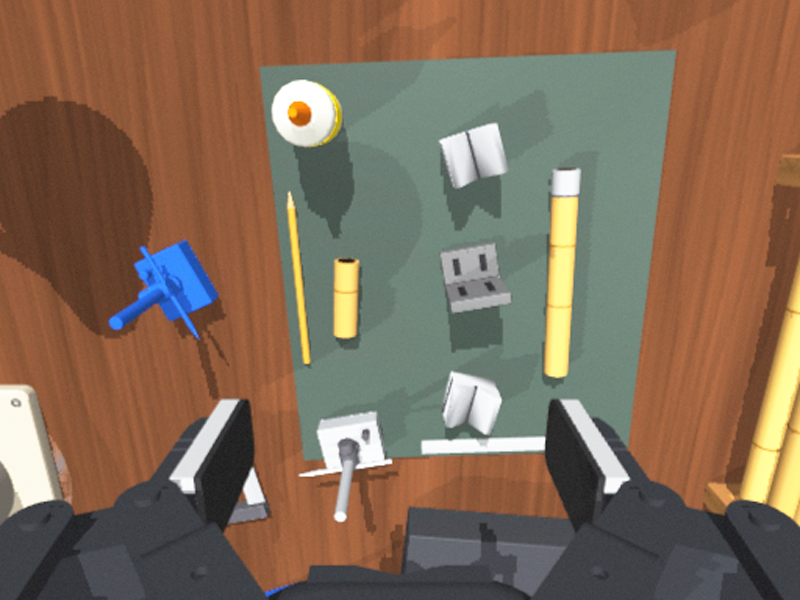

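The wrist view shows the left block at display (475,155), turned about +16°. The angle plate is at (475,280) with its foot to +y. The right block is at (472,402) with an unclear turn. The gauge is at (350,440) with its scriber from (300,474) to (392,461). I'll enlarge those parts and fix the plate fit.

```bash
python3 - <<'E'
from h import *
np.set_printoptions(precision=1,suppress=True)
im=cv2.imread("pics/w2raw.png")
f=lambda x,y:cv2.resize(im[y:y+60,x:x+70],(400,300),interpolation=cv2.INTER_CUBIC) # scale 5.714,5
f=lambda x,y:cv2.resize(im[y:y+60,x:x+80],(400,300),interpolation=cv2.INTER_CUBIC) # scale 5
o=np.vstack([np.hstack([f(265,70),f(265,230)]),np.hstack([f(265,145),f(185,255)])])
cv2.imwrite("pics/c3.png",o)
p=r.snapshot("top");i=p["pixels"].astype(int)
m=((i[...,0]>=i[...,2]-18)&(i[...,0]>85)&(i[...,0]<150)).astype(np.uint8)
m[:,:270]=0;m[:,420:]=0;m[:90]=0;m[200:]=0
m=cv2.morphologyEx(m,cv2.MORPH_OPEN,np.ones((5,5)))
c=max(cv2.findContours(m,0,1)[0],key=cv2.contourArea)
c=np.array([at(p,x,50) for x in c[:,0]],np.float32);b=cv2.minAreaRect(c);print("plate",b,cv2.boxPoints(b))
E
```

```text
plate ((616.717529296875, -195.5338897705078), (295.0858459472656, 107.51803588867188), 84.93498229980469) [[ 550.1 -337.8]
 [ 657.2 -347.2]
 [ 683.3  -53.3]
 [ 576.2  -43.8]]
```

View pics/c3.png

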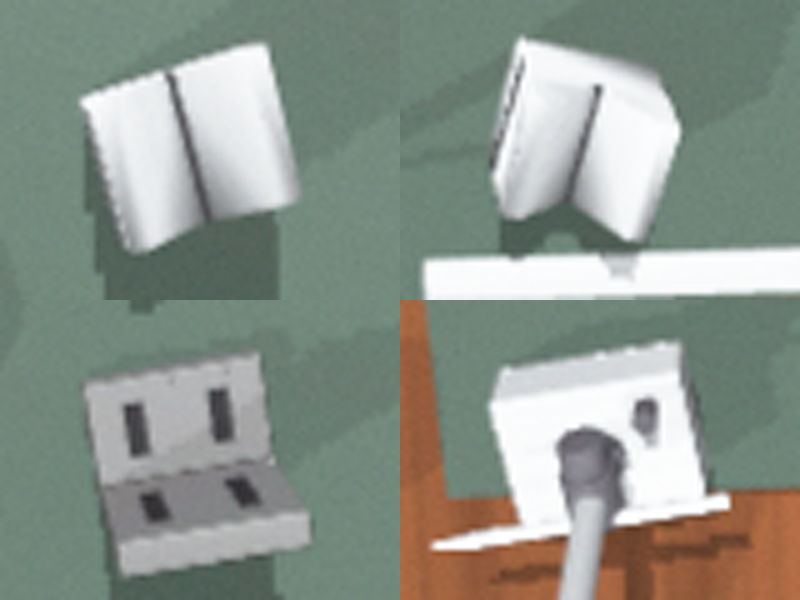

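Estimated turns are +16° for the left block, -14° for the right block, +9° for the angle plate and +10° for the gauge, whose scriber tip points toward -x. The next script turns these corners into positions.

```bash
cat >> h.py <<'E'
np.set_printoptions(precision=1,suppress=True)
C=np.array([571.9,-191.5]);PY=-5.07
def pl(px,py):
    a=np.radians(PY);c,s=np.cos(a),np.sin(a);return C+[c*px-s*py,s*px+c*py]
def to(frm,tgt,yaw):
    "tool-axes shift (mm) from frm to tgt at tool yaw"
    a=np.radians(yaw);d=np.subtract(tgt,frm);c,s=np.cos(a),np.sin(a)
    return np.array([c*d[0]+s*d[1],s*d[0]-c*d[1],-d[2]]).round(1)
E
python3 - <<'E'
from h import *
import pickle
w=pickle.load(open("w2.pkl","rb"))
g=lambda ox,oy,pts,z:np.array([at(w,(ox+x/5,oy+y/5),z) for x,y in pts])
ang=lambda a,b:np.degrees(np.arctan2(b[1]-a[1],b[0]-a[0]))
L=g(265,70,[(82,100),(265,45),(300,200),(135,252)],43);print("L",L,L.mean(0),ang(L[0],L[1]),ang(L[3],L[2]))
R=g(265,230,[(120,40),(255,72)],3);t=ang(*R);print("R",R,t,R.mean(0)-19*np.array([-np.sin(np.radians(t)),np.cos(np.radians(t))]))
A=g(265,145,[(125,275),(310,243)],63);print("A face",A,A.mean(0),ang(*A))
A=g(265,145,[(85,80),(260,52)],13);print("A foot end",A,A.mean(0),ang(*A))
G=g(185,255,[(90,102),(280,45),(307,190),(125,222)],25);print("G",G,G.mean(0),ang(G[0],G[1]),ang(G[3],G[2]))
G=g(185,255,[(35,245),(328,200)],49);print("scriber",G,ang(*G))
for a in((-40,40),(-40,-70),(-40,-15),(-40,88),(40,-15)):print(a,pl(*a))
E
```

```text
L [[508.2 343.9]
 [552.1 356.6]
 [563.  320.2]
 [522.5 307.4]] [536.4 332. ] 16.14797147065537 17.409259337215435
R [[528.6 124.3]
 [571.  113.3]] -14.557320559134498 [545.  100.4]
A face [[521.3 208.6]
 [568.5 217.3]] [544.9 212.9] 10.50518909722294
A foot end [[513.8 248.4]
 [562.2 256.4]] [538.  252.4] 9.347511897433282
G [[396.3  71.8]
 [454.9  91.7]
 [462.6  40.1]
 [405.2  28.2]] [429.7  57.9] 18.792361639529684 11.682483474662607
scriber [[381.8  37.9]
 [469.6  53.8]] 10.273404994950424
(-40, 40) [ 535.6 -148.1]
(-40, -70) [ 525.9 -257.7]
(-40, -15) [ 530.7 -202.9]
(-40, 88) [ 539.8 -100.3]
(40, -15) [ 610.4 -210. ]
```

Call:
carry_out --commands '[{"jaw": 0.075,"translation": [-0.0343,0.0138,0],"spin": 0},{"jaw": 0.075,"translation": [-0.0343,0.0138,0],"spin": 0},{"jaw": 0.075,"translation": [-0.0343,0.0138,0],"spin": 0},{"jaw": 0.075,"translation": [-0.0343,0.0138,0],"spin": 0},{"jaw": 0.075,"translation": [-0.0343,0.0138,0],"spin": 0},{"jaw": 0.075,"translation": [0,0,0.039],"spin": 0.085},{"jaw": 0.075,"translation": [0,0,0.039],"spin": 0.085},{"jaw": 0.075,"translation": [0,0,0.039],"spin": 0.085}]'

```text
time: 5.67
tool_pos: [545.6, 99.2, 166.3]
tcp_rot: [179.9, -0.1, 74.9]
ft_force: [0.5, -0.7, -1.1]
finger_gap: 75.0
grip_force: 0.0
```

Call:
carry_out --commands '[{"jaw": 0.075,"translation": [0,0,0.03],"spin": 0},{"jaw": 0.075,"translation": [0,0,0.03],"spin": 0},{"jaw": 0.075,"translation": [0,0,0.03],"spin": 0},{"jaw": 0.075,"translation": [0,0,0.03],"spin": 0},{"jaw": 0.075,"translation": [0,0,0.02],"spin": 0},{"jaw": 0.075,"translation": [0,0,0.01],"spin": 0},{"jaw": 0.075,"translation": [0,0,0.008],"spin": 0},{"jaw": 0.075,"translation": [0,0,0],"spin": 0}]'

```text
time: 6.33
tool_pos: [543.9, 100.2, 7.7]
tcp_rot: [-179.9, 0.0, 75.3]
ft_force: [-0.5, -1.1, 0.4]
finger_gap: 74.7
grip_force: 0.0
```

Call:
carry_out --commands '[{"jaw": 0.05,"translation": [0,0,0],"spin": 0},{"jaw": 0.048,"translation": [0,0,0],"spin": 0},{"jaw": 0.044,"translation": [0,0,0],"spin": 0},{"jaw": 0.04,"translation": [0,0,0],"spin": 0},{"jaw": 0.03,"translation": [0,0,0],"spin": 0},{"jaw": 0.03,"translation": [0,0,0],"spin": 0},{"jaw": 0.03,"translation": [0,0,0],"spin": 0},{"jaw": 0.03,"translation": [0,0,0],"spin": 0}]'

```text
time: 7.0
tool_pos: [544.7, 100.2, 8.9]
tcp_rot: [180.0, 0.0, 75.3]
ft_force: [0.0, 0.0, -0.4]
finger_gap: 30.1
grip_force: 0.0
```

```bash
python3 - <<'E'
from h import *
w=r.snapshot("wrist");q=r.snapshot("scene")
cv2.imwrite("pics/c4.png",np.hstack([cv2.resize(w["pixels"],(400,300)),cv2.resize(q["pixels"][130:280,220:420],(400,300),interpolation=cv2.INTER_CUBIC)]))
print([at(w,d["xy"],3) for d in r.landmark_of(w,"vblock_a")])
E
```

```text
[array([545.1, 102.6])]
```

View pics/c4.png

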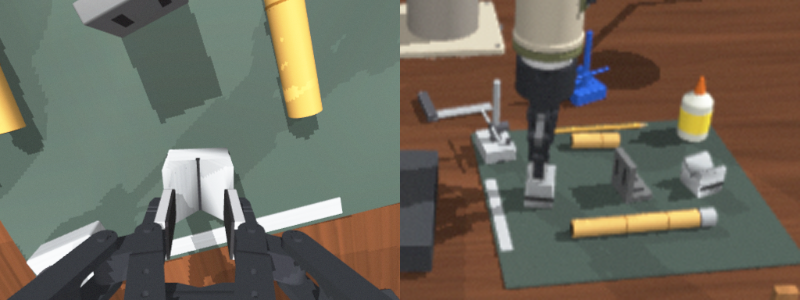

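```bash
python3 - <<'E'
from h import *
w=r.snapshot("wrist");s=r.sense();print(s["tool_pos"],s["tcp_rot"],s["finger_gap"],s["grip_force"])
k=400/512
print("tcp",proj(w,[s["tool_pos"]])*k)
a=np.radians(-14.7);Rm=np.array([[np.cos(a),-np.sin(a)],[np.sin(a),np.cos(a)]])
for cy in(100,115,130):
  c=np.array([545,cy]);P=[]
  for z in(3,43):
    for x,y in((-22,19),(22,19),(22,-19),(-22,-19)):P.append([*(c+Rm@[x,y]),z])
  print(cy,(proj(w,P)*k).round().tolist())
c=w["pixels"][180:330,190:330];cv2.imwrite("pics/c5.png",cv2.resize(c,(560,600),interpolation=cv2.INTER_CUBIC))
E
```

```text
[544.6 100.3   8.7] [-180.    -0.    75.3] 30.102887552015346 0.0
tcp [[198.8 177. ]]
100 [[170.0, 151.0], [228.0, 151.0], [227.0, 196.0], [172.0, 196.0], [163.0, 172.0], [235.0, 172.0], [233.0, 225.0], [166.0, 225.0]]
115 [[165.0, 133.0], [224.0, 133.0], [222.0, 179.0], [167.0, 179.0], [156.0, 150.0], [230.0, 150.0], [228.0, 206.0], [159.0, 206.0]]
130 [[158.0, 113.0], [219.0, 113.0], [218.0, 162.0], [161.0, 162.0], [148.0, 126.0], [224.0, 126.0], [222.0, 185.0], [152.0, 185.0]]
```

View pics/c5.png

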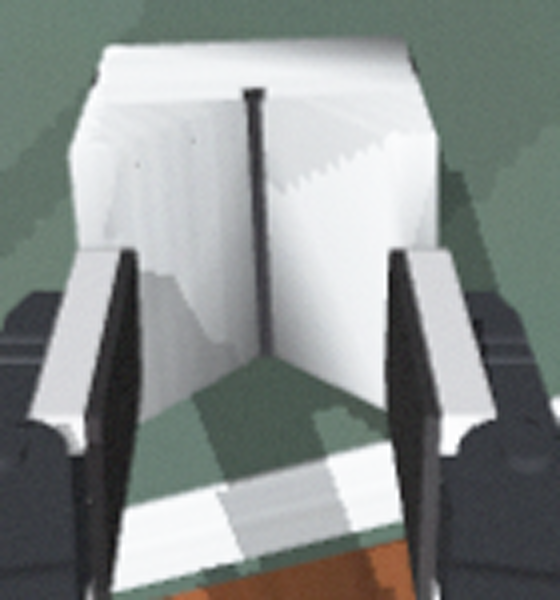

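The block is where I expected it, but the finger ends show at about block-top height (z≈45) while the TCP reads 8.7. I'll check this numerically before going lower.

```bash
python3 - <<'E'
from h import *
print(r.grasp_offset,[a for a in dir(r) if a[0]!="_"])
w=r.snapshot("wrist");q=r.snapshot("scene");T=np.array(w["extrinsics"])
# left/right pad front lower corners, crop px -> raw
uv=[(190+x/4,180+y/4) for x,y in((135,250),(390,250))]
o=np.array(r.sense()["tool_pos"]);y=np.radians(75.3);tx=np.array([np.cos(y),np.sin(y),0])
for z in range(5,65,6):
    print(z,[(np.append(at(w,u,z),z)-o)@tx for u in uv],np.linalg.norm(at(w,uv[0],z)-at(w,uv[1],z)))
for z in(3,10,43,50): print(z,proj(q,[[544.7,100.2,z]]))
cv2.imwrite("pics/c6.png",cv2.resize(q["pixels"][160:240,260:340],(600,600),interpolation=cv2.INTER_CUBIC))
E
```

```text
18.700000000000003 ['PlanningError', 'grasp_offset', 'hand_in', 'landmark_of', 'regions_of', 'sense', 'snapshot', 'spot_in']
5 [np.float64(-12.472979764075642), np.float64(-12.512102562989368)] 39.398550323995586
11 [np.float64(-9.382902368525574), np.float64(-9.420742603284719)] 38.106946200799165
17 [np.float64(-6.292824972975549), np.float64(-6.329382643580115)] 36.815342077602736
23 [np.float64(-3.202747577425482), np.float64(-3.2380226838754957)] 35.5237379544062
29 [np.float64(-0.1126701818754432), np.float64(-0.1466627241708478)] 34.232133831209886
35 [np.float64(2.9774072136746104), np.float64(2.944697235533771)] 32.94052970801335
41 [np.float64(6.067484609224664), np.float64(6.036057195238405)] 31.648925584816922
47 [np.float64(9.157562004774704), np.float64(9.127417154943025)] 30.3573214616205
53 [np.float64(12.247639400324756), np.float64(12.218777114647672)] 29.065717338424072
59 [np.float64(15.337716795874812), np.float64(15.31013707435229)] 27.774113215227533
3 [[288.4 228.2]]
10 [[288.5 226.2]]
43 [[289.1 216.5]]
50 [[289.3 214.3]]
```

View pics/c6.png

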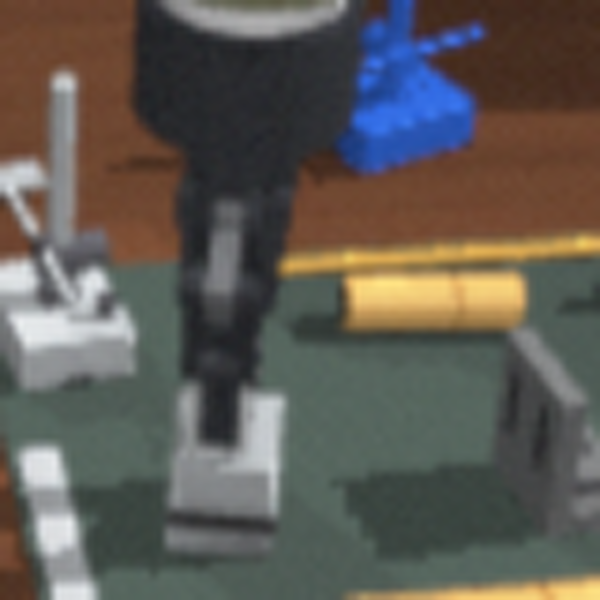

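In all three views the finger ends are about 40 mm above the reported TCP. I'll treat that as a tool-length offset. Next I open, go 34 mm lower and close again.

Call:
carry_out --commands '[{"jaw": 0.075,"translation": [0,0,0],"spin": 0},{"jaw": 0.075,"translation": [0,0,0],"spin": 0},{"jaw": 0.075,"translation": [0,0,0],"spin": 0},{"jaw": 0.075,"translation": [0,0,0],"spin": 0},{"jaw": 0.075,"translation": [0,0,0],"spin": 0},{"jaw": 0.075,"translation": [0,0,0],"spin": 0},{"jaw": 0.075,"translation": [0,0,0.007],"spin": 0},{"jaw": 0.075,"translation": [0,0,0.007],"spin": 0}]'

```text
time: 7.97
tool_pos: [545.2, 100.3, -5.3]
tcp_rot: [179.9, -0.0, 75.3]
ft_force: [0.2, 0.4, -0.6]
finger_gap: 75.2
grip_force: 0.0
```

Call:
carry_out --commands '[{"jaw": 0.075,"translation": [0,0,0.005],"spin": 0},{"jaw": 0.075,"translation": [0,0,0.005],"spin": 0},{"jaw": 0.075,"translation": [0,0,0.005],"spin": 0},{"jaw": 0.075,"translation": [0,0,0.005],"spin": 0},{"jaw": 0.06,"translation": [0,0,0],"spin": 0},{"jaw": 0.05,"translation": [0,0,0],"spin": 0},{"jaw": 0.048,"translation": [0,0,0],"spin": 0},{"jaw": 0.044,"translation": [0,0,0],"spin": 0}]'

```text
time: 8.63
tool_pos: [544.9, 100.3, -24.8]
tcp_rot: [180.0, -0.0, 75.3]
ft_force: [-0.7, 0.2, -0.8]
finger_gap: 44.5
grip_force: 13.9
```

Call:
carry_out --commands '[{"jaw": 0.04,"translation": [0,0,0],"spin": 0},{"jaw": 0.03,"translation": [0,0,0],"spin": 0},{"jaw": 0.03,"translation": [0,0,0],"spin": 0},{"jaw": 0.03,"translation": [0,0,0],"spin": 0},{"jaw": 0.03,"translation": [0,0,0],"spin": 0},{"jaw": 0.03,"translation": [0,0,0],"spin": 0},{"jaw": 0.03,"translation": [0,0,0],"spin": 0},{"jaw": 0.03,"translation": [0,0,0],"spin": 0}]'

```text
time: 9.3
tool_pos: [545.1, 100.3, -24.6]
tcp_rot: [180.0, -0.0, 75.3]
ft_force: [-2.4, 0.4, 5.8]
finger_gap: 43.3
grip_force: 61.6
```

Gripped at 43 mm. Next: lift, turn and carry it to the right slot.

Call:
carry_out --commands '[{"jaw": 0.03,"translation": [0,0,-0.02],"spin": 0},{"jaw": 0.03,"translation": [0,0,-0.035],"spin": -0.042},{"jaw": 0.03,"translation": [0,0,-0.035],"spin": -0.042},{"jaw": 0.03,"translation": [0,0,-0.035],"spin": -0.042},{"jaw": 0.03,"translation": [0,0,0],"spin": -0.042},{"jaw": 0.03,"translation": [-0.02,0.0006,0],"spin": 0},{"jaw": 0.03,"translation": [-0.034,0.0012,0],"spin": 0},{"jaw": 0.03,"translation": [-0.034,0.0012,0],"spin": 0}]'

```text
time: 9.97
tool_pos: [538.9, 12.2, 98.9]
tcp_rot: [-179.9, 0.0, 85.1]
ft_force: [1.2, -0.5, -4.7]
finger_gap: 43.4
grip_force: 62.4
```

Call:
carry_out --commands '[{"jaw": 0.03,"translation": [-0.034,0.0012,0],"spin": 0},{"jaw": 0.03,"translation": [-0.034,0.0012,0],"spin": 0},{"jaw": 0.03,"translation": [-0.034,0.0012,0],"spin": 0},{"jaw": 0.03,"translation": [-0.034,0.0012,0],"spin": 0},{"jaw": 0.03,"translation": [-0.034,0.0012,0],"spin": 0},{"jaw": 0.03,"translation": [-0.034,0.0012,0],"spin": 0},{"jaw": 0.03,"translation": [-0.034,0.0012,0],"spin": 0},{"jaw": 0.03,"translation": [-0.032,0.0012,0],"spin": 0}]'

```text
time: 10.63
tool_pos: [524.1, -259.0, 98.5]
tcp_rot: [-179.9, -0.0, 84.9]
ft_force: [0.5, -0.1, -5.1]
finger_gap: 43.5
grip_force: 62.4
```

```bash
python3 - <<'E'
from h import *
w=r.snapshot("wrist");s=r.sense();print(s["tool_pos"],s["tcp_rot"],s["finger_gap"],s["grip_force"],s["ft_force"])
b=cv2.boxPoints(((0,0),(200,300),0))
print("pred plate corners px",[ (proj(w,[[*pl(x,y),50]])[0]).round() for x in(-100,100) for y in(-150,150)])
cv2.imwrite("pics/w3.png",w["pixels"])
E
```

```text
[ 523.5 -265.    98.8] [-179.9    0.2   84.7] 42.776468704258534 62.46983215212822 [-5.4 -4.1 -3.5]
pred plate corners px [array([183., 290.]), array([ 142., -201.]), array([430., 290.]), array([ 526., -202.])]
```

View pics/w3.png

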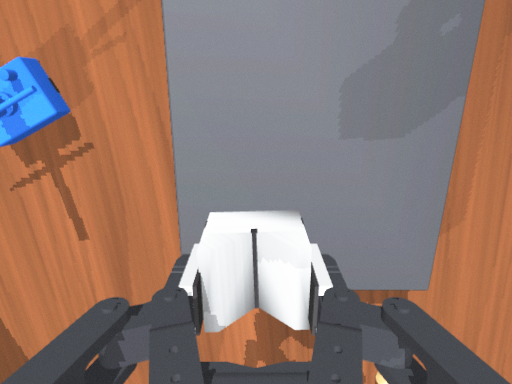

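The plate fit checks out: predicted corner (430,290), seen (429,290). Lowering now.

Call:
carry_out --commands '[{"jaw": 0.03,"translation": [0,0,0],"spin": 0},{"jaw": 0.03,"translation": [0,0,0.03],"spin": 0},{"jaw": 0.03,"translation": [0,0,0.02],"spin": 0},{"jaw": 0.03,"translation": [0,0,0.01],"spin": 0},{"jaw": 0.03,"translation": [0,0,0.007],"spin": 0},{"jaw": 0.03,"translation": [0,0,0.004],"spin": 0},{"jaw": 0.03,"translation": [0,0,0.003],"spin": 0},{"jaw": 0.03,"translation": [0,0,0],"spin": 0}]'

```text
time: 11.35
tool_pos: [525.8, -257.3, 26.1]
tcp_rot: [180.0, 0.0, 84.9]
ft_force: [0.5, 0.7, -4.3]
finger_gap: 43.2
grip_force: 62.3
```

Call:
carry_out --commands '[{"jaw": 0.03,"translation": [0,0,0.001],"spin": 0},{"jaw": 0.03,"translation": [0,0,0],"spin": 0},{"jaw": 0.046,"translation": [0,0,0],"spin": 0},{"jaw": 0.05,"translation": [0,0,0],"spin": 0},{"jaw": 0.06,"translation": [0,0,0],"spin": 0},{"jaw": 0.066,"translation": [0,0,0],"spin": 0},{"jaw": 0.066,"translation": [0,0,0],"spin": 0},{"jaw": 0.066,"translation": [0,0,0],"spin": 0}]'

```text
time: 12.02
tool_pos: [525.6, -257.6, 25.0]
tcp_rot: [180.0, 0.0, 84.9]
ft_force: [0.6, -0.7, 0.2]
finger_gap: 65.7
grip_force: 0.0
```

Call:
carry_out --commands '[{"jaw": 0.075,"translation": [0,0,-0.034],"spin": 0},{"jaw": 0.075,"translation": [0,0,-0.034],"spin": 0},{"jaw": 0.075,"translation": [0,0,-0.034],"spin": 0},{"jaw": 0.075,"translation": [0.0368,-0.0026,0],"spin": 0},{"jaw": 0.075,"translation": [0.0368,-0.0026,0],"spin": 0},{"jaw": 0.075,"translation": [0.0368,-0.0026,0],"spin": 0},{"jaw": 0.075,"translation": [0.0368,-0.0026,0],"spin": 0},{"jaw": 0.075,"translation": [0.0368,-0.0026,0],"spin": 0}]'

```text
time: 12.68
tool_pos: [528.6, -71.5, 127.1]
tcp_rot: [180.0, 0.0, 84.9]
ft_force: [0.5, 0.4, -0.3]
finger_gap: 74.8
grip_force: 0.0
```

Call:
carry_out --commands '[{"jaw": 0.075,"translation": [0.0368,-0.0026,0],"spin": 0},{"jaw": 0.075,"translation": [0.0368,-0.0026,0],"spin": 0},{"jaw": 0.075,"translation": [0.0368,-0.0026,0],"spin": 0},{"jaw": 0.075,"translation": [0.0368,-0.0026,0],"spin": 0},{"jaw": 0.075,"translation": [0.0368,-0.0026,0],"spin": 0},{"jaw": 0.075,"translation": [0.0368,-0.0026,0],"spin": 0},{"jaw": 0.075,"translation": [0.0368,-0.0026,0],"spin": 0},{"jaw": 0.075,"translation": [0.0368,-0.0026,0],"spin": 0}]'

```text
time: 13.35
tool_pos: [534.0, 224.0, 126.9]
tcp_rot: [180.0, -0.0, 84.9]
ft_force: [0.9, -0.7, 0.5]
finger_gap: 75.1
grip_force: 0.0
```

Call:
carry_out --commands '[{"jaw": 0.075,"translation": [0.0368,-0.0026,0],"spin": 0},{"jaw": 0.075,"translation": [0.0368,-0.0026,0],"spin": 0},{"jaw": 0.075,"translation": [0.0368,-0.0026,0],"spin": 0},{"jaw": 0.075,"translation": [0,0,0.02],"spin": -0.094},{"jaw": 0.075,"translation": [0,0,0.02],"spin": -0.094},{"jaw": 0.075,"translation": [0,0,0.02],"spin": -0.094},{"jaw": 0.075,"translation": [0,0,0.02],"spin": -0.094},{"jaw": 0.075,"translation": [0,0,0],"spin": 0}]'

```text
time: 14.02
tool_pos: [532.9, 331.2, 41.5]
tcp_rot: [-179.6, 0.1, 106.7]
ft_force: [-0.7, -1.1, -1.8]
finger_gap: 75.1
grip_force: 0.0
```

Call:
carry_out --commands '[{"jaw": 0.075,"translation": [0,0,0.03],"spin": 0},{"jaw": 0.075,"translation": [0,0,0.02],"spin": 0},{"jaw": 0.075,"translation": [0,0,0.012],"spin": 0},{"jaw": 0.075,"translation": [0,0,0.007],"spin": 0},{"jaw": 0.075,"translation": [0,0,0.004],"spin": 0},{"jaw": 0.06,"translation": [0,0,0],"spin": 0},{"jaw": 0.05,"translation": [0,0,0],"spin": 0},{"jaw": 0.048,"translation": [0,0,0],"spin": 0}]'

```text
time: 14.68
tool_pos: [537.4, 333.3, -24.6]
tcp_rot: [179.9, -0.0, 106.4]
ft_force: [0.5, -0.4, 0.3]
finger_gap: 48.2
grip_force: 0.0
```

Call:
carry_out --commands '[{"jaw": 0.046,"translation": [0,0,0],"spin": 0},{"jaw": 0.044,"translation": [0,0,0],"spin": 0},{"jaw": 0.04,"translation": [0,0,0],"spin": 0},{"jaw": 0.03,"translation": [0,0,0],"spin": 0},{"jaw": 0.03,"translation": [0,0,0],"spin": 0},{"jaw": 0.03,"translation": [0,0,0],"spin": 0},{"jaw": 0.03,"translation": [0,0,0],"spin": 0},{"jaw": 0.03,"translation": [0,0,0],"spin": 0}]'

```text
time: 15.35
tool_pos: [537.0, 333.2, -24.8]
tcp_rot: [179.9, -0.0, 106.4]
ft_force: [-1.6, -0.8, 6.8]
finger_gap: 43.4
grip_force: 62.9
```

Call:
carry_out --commands '[{"jaw": 0.03,"translation": [0,0,-0.02],"spin": 0},{"jaw": 0.03,"translation": [0,0,-0.035],"spin": 0.094},{"jaw": 0.03,"translation": [0,0,-0.035],"spin": 0.094},{"jaw": 0.03,"translation": [0,0,-0.035],"spin": 0.094},{"jaw": 0.03,"translation": [0,0,0],"spin": 0.093},{"jaw": 0.03,"translation": [-0.0369,0.0032,0],"spin": 0},{"jaw": 0.03,"translation": [-0.0369,0.0032,0],"spin": 0},{"jaw": 0.03,"translation": [-0.0369,0.0032,0],"spin": 0}]'

```text
time: 16.02
tool_pos: [535.2, 220.7, 98.2]
tcp_rot: [-180.0, 0.0, 85.1]
ft_force: [0.4, -0.7, -5.0]
finger_gap: 43.2
grip_force: 62.9
```

Call:
carry_out --commands '[{"jaw": 0.03,"translation": [-0.0369,0.0032,0],"spin": 0},{"jaw": 0.03,"translation": [-0.0369,0.0032,0],"spin": 0},{"jaw": 0.03,"translation": [-0.0369,0.0032,0],"spin": 0},{"jaw": 0.03,"translation": [-0.0369,0.0032,0],"spin": 0},{"jaw": 0.03,"translation": [-0.0369,0.0032,0],"spin": 0},{"jaw": 0.03,"translation": [-0.0369,0.0032,0],"spin": 0},{"jaw": 0.03,"translation": [-0.0369,0.0032,0],"spin": 0},{"jaw": 0.03,"translation": [-0.0369,0.0032,0],"spin": 0}]'

```text
time: 16.68
tool_pos: [534.8, -76.4, 98.3]
tcp_rot: [-180.0, -0.0, 85.0]
ft_force: [0.8, -0.6, -5.1]
finger_gap: 43.1
grip_force: 62.9
```

Call:
carry_out --commands '[{"jaw": 0.03,"translation": [-0.0369,0.0032,0],"spin": 0},{"jaw": 0.03,"translation": [-0.0369,0.0032,0],"spin": 0},{"jaw": 0.03,"translation": [0,0,0],"spin": 0},{"jaw": 0.03,"translation": [0,0,0.03],"spin": 0},{"jaw": 0.03,"translation": [0,0,0.02],"spin": 0},{"jaw": 0.03,"translation": [0,0,0.01],"spin": 0},{"jaw": 0.03,"translation": [0,0,0.008],"spin": 0},{"jaw": 0.03,"translation": [0,0,0],"spin": 0}]'

```text
time: 17.35
tool_pos: [534.0, -147.9, 28.8]
tcp_rot: [-179.8, -0.1, 85.0]
ft_force: [-0.4, -0.6, -4.7]
finger_gap: 43.1
grip_force: 62.8
```

Call:
carry_out --commands '[{"jaw": 0.03,"translation": [0,0,0.003],"spin": 0},{"jaw": 0.03,"translation": [0,0,0.002],"spin": 0},{"jaw": 0.03,"translation": [0,0,0],"spin": 0},{"jaw": 0.046,"translation": [0,0,0],"spin": 0},{"jaw": 0.05,"translation": [0,0,0],"spin": 0},{"jaw": 0.06,"translation": [0,0,0],"spin": 0},{"jaw": 0.066,"translation": [0,0,0],"spin": 0},{"jaw": 0.066,"translation": [0,0,0],"spin": 0}]'

```text
time: 18.02
tool_pos: [536.0, -149.0, 26.4]
tcp_rot: [179.9, 0.0, 85.0]
ft_force: [0.2, 0.3, -0.1]
finger_gap: 66.2
grip_force: 0.0
```

```bash
python3 - <<'E'
from h import *
import pickle
w=pickle.load(open("w2.pkl","rb"))
a,b=[at(w,(x/1.5625,y/1.5625),14) for x,y in((566,170),(556,375))]
print(a,b,(a+b)/2,np.linalg.norm(a-b),np.degrees(np.arctan2(-(a-b)[0],(a-b)[1])))
s=r.sense();print(s["tool_pos"],s["tcp_rot"])
p=r.snapshot("top");print([(at(p,d["xy"],50)-C,d["score"]) for d in r.landmark_of(p,"vblock_a")])
E
```

```text
[618.2 319.4] [628.5 126.5] [623.4 223. ] 193.17501300984208 3.0621940922502335
[ 536.  -149.    26.4] [179.9   0.   85. ]
[(array([-34.7,  32.2]), 0.54), (array([-45.4, -61.1]), 0.42)]
```

Call:
carry_out --commands '[{"jaw": 0.066,"translation": [0,0,-0.033],"spin": 0},{"jaw": 0.066,"translation": [0,0,-0.033],"spin": 0},{"jaw": 0.066,"translation": [0,0,-0.034],"spin": 0},{"jaw": 0.055,"translation": [0.0344,0.0049,0],"spin": 0},{"jaw": 0.055,"translation": [0.0344,0.0049,0],"spin": 0},{"jaw": 0.055,"translation": [0.0344,0.0049,0],"spin": 0},{"jaw": 0.055,"translation": [0.0344,0.0049,0],"spin": 0},{"jaw": 0.055,"translation": [0.0344,0.0049,0],"spin": 0}]'

```text
time: 18.78
tool_pos: [575.3, 21.9, 126.1]
tcp_rot: [180.0, -0.0, 84.9]
ft_force: [0.6, 0.2, -0.5]
finger_gap: 55.3
grip_force: 0.0
```

Call:
carry_out --commands '[{"jaw": 0.055,"translation": [0.0344,0.0049,0],"spin": 0},{"jaw": 0.055,"translation": [0.0344,0.0049,0],"spin": 0},{"jaw": 0.055,"translation": [0.0344,0.0049,0],"spin": 0},{"jaw": 0.055,"translation": [0.0344,0.0049,0],"spin": 0},{"jaw": 0.055,"translation": [0.0344,0.0049,0],"spin": 0},{"jaw": 0.055,"translation": [0.0344,0.0049,0],"spin": 0},{"jaw": 0.055,"translation": [0,0,0],"spin": -0.07},{"jaw": 0.055,"translation": [0,0,0.03],"spin": -0.07}]'

```text
time: 19.45
tool_pos: [627.0, 227.3, 102.5]
tcp_rot: [179.4, -0.2, 93.3]
ft_force: [0.9, -0.1, 1.0]
finger_gap: 55.1
grip_force: 0.0
```

Call:
carry_out --commands '[{"jaw": 0.055,"translation": [0,0,0],"spin": 0},{"jaw": 0.055,"translation": [0,0,0.03],"spin": 0},{"jaw": 0.055,"translation": [0,0,0.03],"spin": 0},{"jaw": 0.055,"translation": [0,0,0.02],"spin": 0},{"jaw": 0.055,"translation": [0,0,0.02],"spin": 0},{"jaw": 0.055,"translation": [0,0,0.01],"spin": 0},{"jaw": 0.055,"translation": [0,0,0],"spin": 0},{"jaw": 0.055,"translation": [0,0,0],"spin": 0}]'

```text
time: 20.12
tool_pos: [622.2, 223.1, -14.0]
tcp_rot: [-179.9, 0.0, 92.9]
ft_force: [0.1, -0.1, 0.6]
finger_gap: 54.8
grip_force: 0.0
```

```bash
python3 - <<'E'
from h import *
w=r.snapshot("wrist");s=r.sense();print(s["tool_pos"],s["tcp_rot"],s["ft_force"])
cv2.imwrite("pics/w4.png",w["pixels"])
print([at(w,d["xy"],14) for d in r.landmark_of(w,"cane")])
E
```

```text
[623.4 223.4 -12.8] [179.9  -0.   92.9] [0.2 0.  0.5]
[array([623.6, 224.3])]
```

View pics/w4.png

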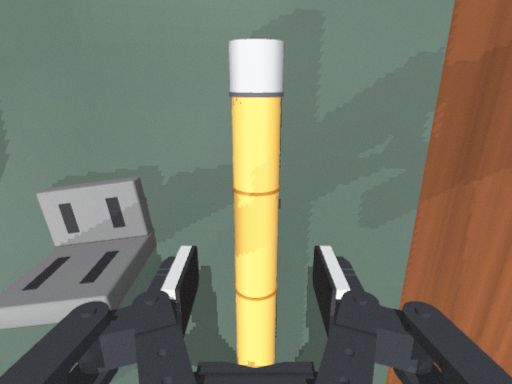

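The cane lies squarely between the fingers (axis at column 257). I'll lower and grip gently.

Call:
carry_out --commands '[{"jaw": 0.055,"translation": [0,0,0.008],"spin": 0},{"jaw": 0.055,"translation": [0,0,0.006],"spin": 0},{"jaw": 0.055,"translation": [0,0,0.004],"spin": 0},{"jaw": 0.04,"translation": [0,0,0],"spin": 0},{"jaw": 0.03,"translation": [0,0,0],"spin": 0},{"jaw": 0.026,"translation": [0,0,0],"spin": 0},{"jaw": 0.024,"translation": [0,0,0],"spin": 0},{"jaw": 0.022,"translation": [0,0,0],"spin": 0}]' --squeeze 30

```text
time: 20.88
tool_pos: [622.0, 223.3, -32.7]
tcp_rot: [-180.0, 0.0, 93.0]
ft_force: [0.0, 0.3, -0.3]
finger_gap: 22.0
grip_force: 0.1
```

Call:
carry_out --commands '[{"jaw": 0.02,"translation": [0,0,0],"spin": 0},{"jaw": 0.015,"translation": [0,0,0],"spin": 0},{"jaw": 0.015,"translation": [0,0,0],"spin": 0},{"jaw": 0.015,"translation": [0,0,0],"spin": 0},{"jaw": 0.015,"translation": [0,0,0],"spin": 0},{"jaw": 0.015,"translation": [0,0,0],"spin": 0},{"jaw": 0.015,"translation": [0,0,0],"spin": 0},{"jaw": 0.015,"translation": [0,0,0],"spin": 0}]'

```text
time: 21.55
tool_pos: [622.5, 223.4, -32.2]
tcp_rot: [180.0, 0.0, 93.0]
ft_force: [-0.8, -0.1, 0.9]
finger_gap: 20.5
grip_force: 29.3
```

Call:
carry_out --commands '[{"jaw": 0.015,"translation": [0,0,-0.02],"spin": 0},{"jaw": 0.015,"translation": [0,0,-0.035],"spin": 0.047},{"jaw": 0.015,"translation": [0,0,-0.035],"spin": 0.047},{"jaw": 0.015,"translation": [0,0,-0.035],"spin": 0.047},{"jaw": 0.015,"translation": [-0.0361,-0.0044,0],"spin": 0},{"jaw": 0.015,"translation": [-0.0361,-0.0044,0],"spin": 0},{"jaw": 0.015,"translation": [-0.0361,-0.0044,0],"spin": 0},{"jaw": 0.015,"translation": [-0.0361,-0.0044,0],"spin": 0}]'

```text
time: 22.22
tool_pos: [591.7, 80.0, 93.2]
tcp_rot: [180.0, -0.0, 85.0]
ft_force: [-0.0, -0.7, -0.7]
finger_gap: 20.8
grip_force: 29.5
```

Call:
carry_out --commands '[{"jaw": 0.015,"translation": [-0.0361,-0.0044,0],"spin": 0},{"jaw": 0.015,"translation": [-0.0361,-0.0044,0],"spin": 0},{"jaw": 0.015,"translation": [-0.0361,-0.0044,0],"spin": 0},{"jaw": 0.015,"translation": [-0.0361,-0.0044,0],"spin": 0},{"jaw": 0.015,"translation": [-0.0361,-0.0044,0],"spin": 0},{"jaw": 0.015,"translation": [-0.0361,-0.0044,0],"spin": 0},{"jaw": 0.015,"translation": [-0.0361,-0.0044,0],"spin": 0},{"jaw": 0.015,"translation": [-0.0361,-0.0044,0],"spin": 0}]'

```text
time: 22.88
tool_pos: [530.8, -205.1, 93.1]
tcp_rot: [180.0, 0.0, 84.9]
ft_force: [0.4, -0.1, -0.8]
finger_gap: 20.7
grip_force: 29.5
```

Call:
carry_out --commands '[{"jaw": 0.015,"translation": [0,0,0],"spin": 0},{"jaw": 0.015,"translation": [0,0,0],"spin": 0},{"jaw": 0.015,"translation": [0,0,0],"spin": 0},{"jaw": 0.015,"translation": [0,0,0],"spin": 0},{"jaw": 0.015,"translation": [0,0,0.015],"spin": 0},{"jaw": 0.015,"translation": [0,0,0],"spin": 0},{"jaw": 0.015,"translation": [0,0,0],"spin": 0},{"jaw": 0.015,"translation": [0,0,0],"spin": 0}]'

```text
time: 23.55
tool_pos: [531.6, -202.4, 78.0]
tcp_rot: [-180.0, -0.0, 85.0]
ft_force: [0.4, 0.5, 0.8]
finger_gap: 21.2
grip_force: 29.5
```

```bash
python3 - <<'E'
from h import *
w=r.snapshot("wrist");s=r.sense();print(s["tool_pos"],s["tcp_rot"],s["ft_force"],s["finger_gap"])
cv2.imwrite("pics/w5.png",w["pixels"])
p=r.snapshot("top")
print([at(p,d["xy"],135-11) for d in r.landmark_of(p,"cane")])
E
```

```text
[ 531.8 -202.8   78.3] [180.   0.  85.] [ 0.4 -0.3 -0.1] 20.683522322736728
[array([404.3, 179.6])]
```

View pics/w5.png

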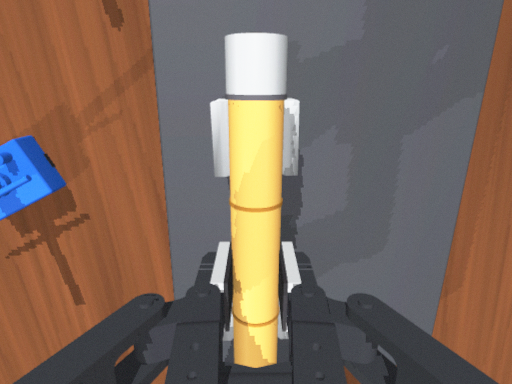

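The cane hangs centred over the left block (column 257 against the block's 212–299). I'll lower it into the grooves.

Call:
carry_out --commands '[{"jaw": 0.015,"translation": [0,0,0.015],"spin": 0},{"jaw": 0.015,"translation": [0,0,0.01],"spin": 0},{"jaw": 0.015,"translation": [0,0,0.004],"spin": 0},{"jaw": 0.015,"translation": [0,0,0.002],"spin": 0},{"jaw": 0.015,"translation": [0,0,0.001],"spin": 0},{"jaw": 0.015,"translation": [0,0,0.001],"spin": 0},{"jaw": 0.015,"translation": [0,0,0.001],"spin": 0},{"jaw": 0.015,"translation": [0,0,0],"spin": 0}]'

```text
time: 24.37
tool_pos: [531.7, -203.6, 44.3]
tcp_rot: [180.0, 0.0, 84.9]
ft_force: [-0.8, 0.1, 1.4]
finger_gap: 20.7
grip_force: 29.5
```

Call:
carry_out --commands '[{"jaw": 0.022,"translation": [0,0,0],"spin": 0},{"jaw": 0.024,"translation": [0,0,0],"spin": 0},{"jaw": 0.027,"translation": [0,0,0],"spin": 0},{"jaw": 0.032,"translation": [0,0,0],"spin": 0},{"jaw": 0.04,"translation": [0,0,0],"spin": 0},{"jaw": 0.045,"translation": [0,0,0],"spin": 0},{"jaw": 0.045,"translation": [0,0,-0.015],"spin": 0},{"jaw": 0.045,"translation": [0,0,-0.03],"spin": 0}]'

```text
time: 25.03
tool_pos: [528.1, -201.8, 84.7]
tcp_rot: [-179.6, -0.2, 84.9]
ft_force: [0.2, 0.0, -1.1]
finger_gap: 45.2
grip_force: 0.0
```

Call:
carry_out --commands '[{"jaw": 0.045,"translation": [0,0,-0.035],"spin": 0},{"jaw": 0.055,"translation": [0,0,-0.03],"spin": 0},{"jaw": 0.065,"translation": [0,0,0],"spin": 0},{"jaw": 0.075,"translation": [0,0,0],"spin": 0},{"jaw": 0.075,"translation": [0,0,0],"spin": 0},{"jaw": 0.075,"translation": [0,0,0],"spin": 0},{"jaw": 0.075,"translation": [0,0,0],"spin": 0},{"jaw": 0.075,"translation": [0,0,0],"spin": 0}]'

```text
time: 25.7
tool_pos: [530.5, -203.0, 152.2]
tcp_rot: [-179.9, -0.1, 84.9]
ft_force: [-0.1, 0.3, 0.1]
finger_gap: 74.8
grip_force: 0.0
```

```bash
python3 - <<'E'
from h import *
w=r.snapshot("wrist");s=r.sense();print(s["tool_pos"],s["tcp_rot"])
a=np.radians(PY);Rm=np.array([[np.cos(a),np.sin(a)],[-np.sin(a),np.cos(a)]])
print([(Rm@(at(w,d["xy"],89.6)-C),d["score"]) for d in r.landmark_of(w,"cane")],[(Rm@(at(w,d["xy"],50)-C),d["score"]) for d in r.landmark_of(w,"vblock_a")])
p=r.snapshot("top")
print([(Rm@(at(p,d["xy"],89.6)-C),d["score"]) for d in r.landmark_of(p,"cane")])
m=max(r.regions_of(p,"cane"),key=lambda d:d["score"])["pixels"].astype(np.uint8)
c=max(cv2.findContours(m,0,1)[0],key=cv2.contourArea);print(cv2.minAreaRect(np.array([Rm@(at(p,x,89.6)-C) for x in c[:,0]],np.float32)))
q=r.snapshot("scene")
cv2.imwrite("pics/c7.png",np.hstack([cv2.resize(w["pixels"],(400,300)),cv2.resize(q["pixels"][140:275,80:260],(400,300),interpolation=cv2.INTER_CUBIC)]))
E
```

```text
[ 530.7 -203.   152.5] [-179.9   -0.    84.9]
[(array([-40.6, -15.5]), 0.93)] [(array([-38.2, -69.1]), 0.88)]
[]
((-38.386383056640625, 73.52465057373047), (14.822643280029297, 22.162405014038086), 80.4267578125)
```

View pics/c7.png

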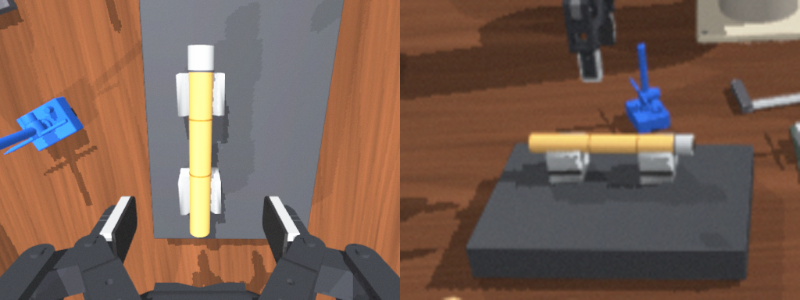

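The cane lies in both grooves, ferrule left, at plate coordinates (-40.6, -15.5). The angle plate is next.

Call:
carry_out --commands '[{"jaw": 0.075,"translation": [0.0354,-0.0021,0],"spin": 0},{"jaw": 0.075,"translation": [0.0354,-0.0021,0],"spin": 0},{"jaw": 0.075,"translation": [0.0354,-0.0021,0],"spin": 0},{"jaw": 0.075,"translation": [0.0354,-0.0021,0],"spin": 0},{"jaw": 0.075,"translation": [0.0354,-0.0021,0],"spin": 0},{"jaw": 0.075,"translation": [0.0354,-0.0021,0],"spin": 0},{"jaw": 0.075,"translation": [0.0354,-0.0021,0],"spin": 0},{"jaw": 0.075,"translation": [0.0354,-0.0021,0],"spin": 0}]' --squeeze 60

```text
time: 26.72
tool_pos: [539.7, 81.9, 154.1]
tcp_rot: [180.0, -0.0, 84.9]
ft_force: [1.5, -0.7, 0.3]
finger_gap: 75.3
grip_force: 0.0
```

Call:
carry_out --commands '[{"jaw": 0.075,"translation": [0.0354,-0.0021,0],"spin": 0},{"jaw": 0.075,"translation": [0.0354,-0.0021,0],"spin": 0},{"jaw": 0.075,"translation": [0.0354,-0.0021,0],"spin": 0},{"jaw": 0.075,"translation": [0.0354,-0.0021,0],"spin": 0},{"jaw": 0.075,"translation": [0,0,0.03],"spin": -0.0865},{"jaw": 0.075,"translation": [0,0,0.03],"spin": -0.0865},{"jaw": 0.075,"translation": [0,0,0.03],"spin": -0.0865},{"jaw": 0.075,"translation": [0,0,0],"spin": 0}]'

```text
time: 27.38
tool_pos: [539.1, 220.8, 56.7]
tcp_rot: [-179.4, 0.1, 100.0]
ft_force: [-1.9, -0.0, -1.1]
finger_gap: 75.3
grip_force: 0.0
```

Call:
carry_out --commands '[{"jaw": 0.075,"translation": [0,0,0],"spin": 0},{"jaw": 0.075,"translation": [0,0,0],"spin": 0},{"jaw": 0.075,"translation": [0,0,0],"spin": 0},{"jaw": 0.075,"translation": [0,0,0],"spin": 0},{"jaw": 0.075,"translation": [0,0,0],"spin": 0},{"jaw": 0.075,"translation": [0,0,0],"spin": 0},{"jaw": 0.075,"translation": [0,0,0],"spin": 0},{"jaw": 0.075,"translation": [0,0,0],"spin": 0}]'

```text
time: 28.05
tool_pos: [544.2, 222.0, 64.1]
tcp_rot: [180.0, -0.0, 99.8]
ft_force: [0.2, -0.6, 0.1]
finger_gap: 75.0
grip_force: 0.0
```

```bash
python3 - <<'E'
from h import *
w=r.snapshot("wrist");s=r.sense();print(s["tool_pos"],s["tcp_rot"])
print([(at(w,d["xy"],3),d["score"]) for d in r.landmark_of(w,"angle_plate")])
# predicted outline of upright top & foot end for the assumed pose
a=np.radians(9.8);Rm=np.array([[np.cos(a),-np.sin(a)],[np.sin(a),np.cos(a)]])
P=[[*(np.array([544.9,212.9])+Rm@[x,y]),z] for x,y,z in((-25,0,63),(25,0,63),(25,40,13),(-25,40,13),(25,10,63),(-25,10,63))]
i=w["pixels"].copy()
for u in proj(w,P):cv2.circle(i,tuple(int(v) for v in u.round()),2,(0,0,255),-1)
cv2.imwrite("pics/w6.png",i)
E
```

```text
[544.1 222.   63.9] [180.   -0.   99.8]
[(array([544.2, 210.2]), 0.87)]
```

View pics/w6.png

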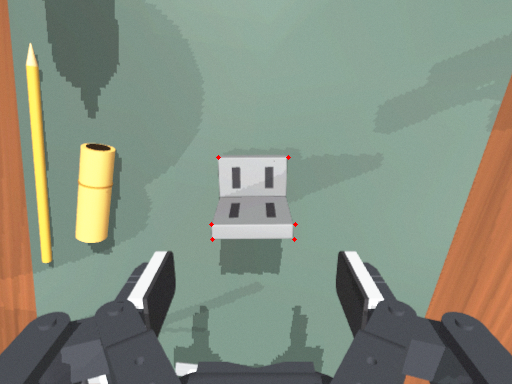

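The predicted corner dots sit on the plate's outline (212–292, rows 157–240), so the pose is good. I'll descend and grip.

Call:
carry_out --commands '[{"jaw": 0.075,"translation": [0,0,0.03],"spin": 0},{"jaw": 0.075,"translation": [0,0,0.025],"spin": 0},{"jaw": 0.075,"translation": [0,0,0.015],"spin": 0},{"jaw": 0.075,"translation": [0,0,0.01],"spin": 0},{"jaw": 0.075,"translation": [0,0,0.007],"spin": 0},{"jaw": 0.075,"translation": [0,0,0.004],"spin": 0},{"jaw": 0.065,"translation": [0,0,0],"spin": 0},{"jaw": 0.056,"translation": [0,0,0],"spin": 0}]'

```text
time: 28.82
tool_pos: [544.8, 222.2, -26.3]
tcp_rot: [179.9, -0.0, 99.8]
ft_force: [-0.5, -0.7, 0.6]
finger_gap: 56.4
grip_force: 0.0
```

Call:
carry_out --commands '[{"jaw": 0.053,"translation": [0,0,0],"spin": 0},{"jaw": 0.05,"translation": [0,0,0],"spin": 0},{"jaw": 0.045,"translation": [0,0,0],"spin": 0},{"jaw": 0.035,"translation": [0,0,0],"spin": 0},{"jaw": 0.035,"translation": [0,0,0],"spin": 0},{"jaw": 0.035,"translation": [0,0,0],"spin": 0},{"jaw": 0.035,"translation": [0,0,0],"spin": 0},{"jaw": 0.035,"translation": [0,0,0],"spin": 0}]'

```text
time: 29.48
tool_pos: [544.8, 222.2, -25.8]
tcp_rot: [179.9, -0.0, 99.8]
ft_force: [-2.3, -1.9, 5.8]
finger_gap: 49.4
grip_force: 62.6
```

Call:
carry_out --commands '[{"jaw": 0.035,"translation": [0,0,-0.02],"spin": 0},{"jaw": 0.035,"translation": [0,0,-0.035],"spin": 0.0865},{"jaw": 0.035,"translation": [0,0,-0.035],"spin": 0.0865},{"jaw": 0.035,"translation": [0,0,-0.035],"spin": 0.0865},{"jaw": 0.035,"translation": [-0.0348,0.0026,0],"spin": 0},{"jaw": 0.035,"translation": [-0.0348,0.0026,0],"spin": 0},{"jaw": 0.035,"translation": [-0.0348,0.0026,0],"spin": 0},{"jaw": 0.035,"translation": [-0.0348,0.0026,0],"spin": 0}]'

```text
time: 30.15
tool_pos: [541.9, 81.3, 98.2]
tcp_rot: [179.9, -0.0, 85.0]
ft_force: [-0.4, -0.1, -4.4]
finger_gap: 49.3
grip_force: 63.2
```

Call:
carry_out --commands '[{"jaw": 0.035,"translation": [-0.0348,0.0026,0],"spin": 0},{"jaw": 0.035,"translation": [-0.0348,0.0026,0],"spin": 0},{"jaw": 0.035,"translation": [-0.0348,0.0026,0],"spin": 0},{"jaw": 0.035,"translation": [-0.0348,0.0026,0],"spin": 0},{"jaw": 0.035,"translation": [-0.0348,0.0026,0],"spin": 0},{"jaw": 0.035,"translation": [0,0,0],"spin": 0},{"jaw": 0.035,"translation": [0,0,0],"spin": 0},{"jaw": 0.035,"translation": [0,0,0],"spin": 0}]'

```text
time: 30.82
tool_pos: [539.4, -91.9, 97.7]
tcp_rot: [-180.0, -0.0, 84.8]
ft_force: [-0.2, 0.4, -2.9]
finger_gap: 49.0
grip_force: 63.1
```

Call:
carry_out --commands '[{"jaw": 0.035,"translation": [0,0,0],"spin": 0},{"jaw": 0.035,"translation": [0,0,0],"spin": 0},{"jaw": 0.035,"translation": [0,0,0],"spin": 0},{"jaw": 0.035,"translation": [0,0,0],"spin": 0},{"jaw": 0.035,"translation": [0,0,0],"spin": 0},{"jaw": 0.035,"translation": [0,0,0],"spin": 0},{"jaw": 0.035,"translation": [0,0,0],"spin": 0},{"jaw": 0.035,"translation": [0,0,0],"spin": 0}]'

```text
time: 31.48
tool_pos: [539.5, -92.0, 97.8]
tcp_rot: [-180.0, 0.0, 84.9]
ft_force: [-0.4, 0.0, -3.3]
finger_gap: 49.0
grip_force: 63.1
```

Good position. Down 75.5 mm and release.

Call:
carry_out --commands '[{"jaw": 0.035,"translation": [0,0,0.025],"spin": 0},{"jaw": 0.035,"translation": [0,0,0.02],"spin": 0},{"jaw": 0.035,"translation": [0,0,0.012],"spin": 0},{"jaw": 0.035,"translation": [0,0,0.008],"spin": 0},{"jaw": 0.035,"translation": [0,0,0.005],"spin": 0},{"jaw": 0.035,"translation": [0,0,0.003],"spin": 0},{"jaw": 0.035,"translation": [0,0,0.002],"spin": 0},{"jaw": 0.035,"translation": [0,0,0],"spin": 0}]'

```text
time: 32.15
tool_pos: [540.0, -92.2, 23.3]
tcp_rot: [180.0, 0.0, 84.9]
ft_force: [0.1, 0.0, -3.6]
finger_gap: 49.1
grip_force: 63.2
```

Call:
carry_out --commands '[{"jaw": 0.035,"translation": [0,0,0.001],"spin": 0},{"jaw": 0.035,"translation": [0,0,0],"spin": 0},{"jaw": 0.051,"translation": [0,0,0],"spin": 0},{"jaw": 0.054,"translation": [0,0,0],"spin": 0},{"jaw": 0.06,"translation": [0,0,0],"spin": 0},{"jaw": 0.068,"translation": [0,0,0],"spin": 0},{"jaw": 0.072,"translation": [0,0,0],"spin": 0},{"jaw": 0.072,"translation": [0,0,0],"spin": 0}]'

```text
time: 32.82
tool_pos: [539.7, -92.1, 22.0]
tcp_rot: [180.0, 0.0, 84.9]
ft_force: [0.4, -0.4, 0.5]
finger_gap: 72.0
grip_force: 0.0
```

Call:
carry_out --commands '[{"jaw": 0.072,"translation": [0,0,-0.03],"spin": 0},{"jaw": 0.072,"translation": [0,0,-0.035],"spin": 0},{"jaw": 0.072,"translation": [0,0,-0.035],"spin": 0},{"jaw": 0.06,"translation": [0,0,-0.018],"spin": 0},{"jaw": 0.06,"translation": [0.0273,-0.0246,0],"spin": 0},{"jaw": 0.06,"translation": [0.0273,-0.0246,0],"spin": 0},{"jaw": 0.06,"translation": [0.0273,-0.0246,0],"spin": 0},{"jaw": 0.06,"translation": [0.0273,-0.0246,0],"spin": 0}]'

```text
time: 33.48
tool_pos: [450.2, 26.3, 139.8]
tcp_rot: [180.0, -0.0, 84.9]
ft_force: [0.5, 0.9, 1.0]
finger_gap: 59.9
grip_force: 0.0
```

Call:
carry_out --commands '[{"jaw": 0.06,"translation": [0.0273,-0.0246,0],"spin": 0},{"jaw": 0.06,"translation": [0,0,0],"spin": -0.0896},{"jaw": 0.06,"translation": [0,0,0],"spin": -0.0896},{"jaw": 0.06,"translation": [0,0,0],"spin": -0.0896},{"jaw": 0.06,"translation": [0,0,0],"spin": 0},{"jaw": 0.06,"translation": [0,0,0],"spin": 0},{"jaw": 0.06,"translation": [0,0,0],"spin": 0},{"jaw": 0.06,"translation": [0,0,0],"spin": 0}]'

```text
time: 34.15
tool_pos: [429.2, 54.7, 139.7]
tcp_rot: [-180.0, -0.0, 100.2]
ft_force: [0.6, -0.1, -0.1]
finger_gap: 60.1
grip_force: 0.0
```

```bash
python3 - <<'E'
from h import *
w=r.snapshot("wrist");s=r.sense();print(s["tool_pos"],s["tcp_rot"])
print([(at(w,d["xy"],3),d["score"]) for d in r.landmark_of(w,"gauge")])
a=np.radians(10.3);Rm=np.array([[np.cos(a),-np.sin(a)],[np.sin(a),np.cos(a)]])
P=[[*(np.array([429.5,54.5])+Rm@[x,y]),z+3] for x,y,z in((-30,23,22),(30,23,22),(30,-23,22),(-30,-23,22),(0,0,120),(-50,-7,46),(40,-7,46))]
u=proj(w,P);print(u)
i=cv2.resize(w["pixels"],None,fx=1.5,fy=1.5,interpolation=cv2.INTER_CUBIC)
for v in u*1.5:cv2.circle(i,tuple(int(k) for k in v.round()),3,(0,0,255),-1)
cv2.imwrite("pics/w7.png",i[:,:])
E
```

```text
[429.2  54.7 139.7] [-180.     0.   100.2]
[]
[[221.9 150.4]
 [288.3 150.2]
 [286.9 198.2]
 [223.6 198.3]
 [255.1 215.7]
 [197.3 190.3]
 [301.5 190. ]]
```

View pics/w7.png

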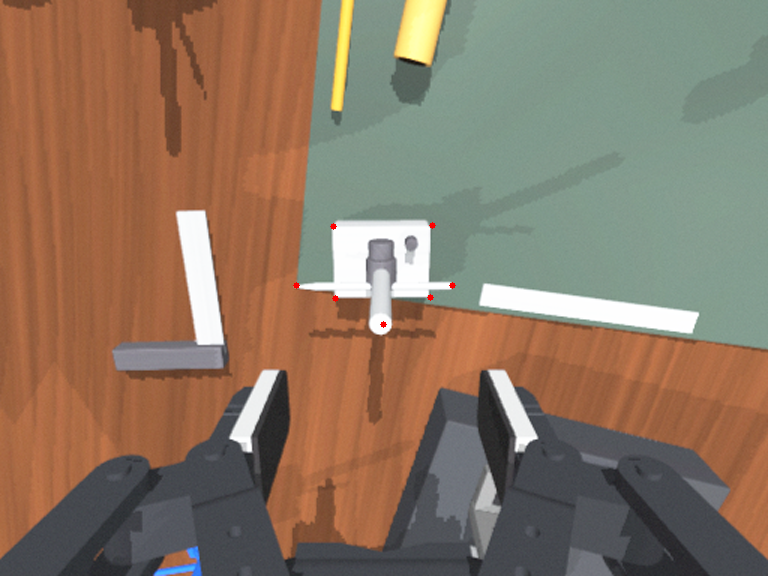

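The predicted gauge corners and spindle top (383,323 against the seen 380,323) agree to about 1 mm. I'll descend over the spindle and grip.

Call:
carry_out --commands '[{"jaw": 0.05,"translation": [0,-0.001,0.03],"spin": 0},{"jaw": 0.05,"translation": [0,0,0.03],"spin": 0},{"jaw": 0.05,"translation": [0,0,0.02],"spin": 0},{"jaw": 0.05,"translation": [0,0,0.012],"spin": 0},{"jaw": 0.05,"translation": [0,0,0.007],"spin": 0},{"jaw": 0.04,"translation": [0,0,0],"spin": 0},{"jaw": 0.03,"translation": [0,0,0],"spin": 0},{"jaw": 0.02,"translation": [0,0,0],"spin": 0}]'

```text
time: 34.92
tool_pos: [429.2, 54.6, 42.0]
tcp_rot: [179.9, 0.0, 100.3]
ft_force: [-0.2, 0.0, -0.7]
finger_gap: 20.8
grip_force: 0.0
```

Call:
carry_out --commands '[{"jaw": 0.014,"translation": [0,0,0],"spin": 0},{"jaw": 0.012,"translation": [0,0,0],"spin": 0},{"jaw": 0.01,"translation": [0,0,0],"spin": 0},{"jaw": 0.008,"translation": [0,0,0],"spin": 0},{"jaw": 0.004,"translation": [0,0,0],"spin": 0},{"jaw": 0.002,"translation": [0,0,0],"spin": 0},{"jaw": 0.002,"translation": [0,0,0],"spin": 0},{"jaw": 0.002,"translation": [0,0,0],"spin": 0}]'

```text
time: 35.58
tool_pos: [428.2, 54.6, 41.5]
tcp_rot: [180.0, 0.0, 100.3]
ft_force: [-3.8, -0.2, 7.8]
finger_gap: 8.1
grip_force: 58.5
```

Call:
carry_out --commands '[{"jaw": 0.002,"translation": [0,0,-0.015],"spin": 0},{"jaw": 0.002,"translation": [0,0,-0.03],"spin": 0.0537},{"jaw": 0.002,"translation": [0,0,-0.03],"spin": 0.0537},{"jaw": 0.002,"translation": [0,0,-0.03],"spin": 0.0537},{"jaw": 0.002,"translation": [0,0,-0.03],"spin": 0.0537},{"jaw": 0.002,"translation": [0,0,-0.012],"spin": 0.0537},{"jaw": 0.002,"translation": [0,0,0],"spin": 0},{"jaw": 0.002,"translation": [0,0,0],"spin": 0}]'

```text
time: 36.25
tool_pos: [428.3, 54.7, 187.6]
tcp_rot: [180.0, -0.0, 85.0]
ft_force: [-0.4, 0.3, -5.8]
finger_gap: 8.2
grip_force: 59.0
```

Call:
carry_out --commands '[{"jaw": 0.002,"translation": [-0.0207,0.0172,0],"spin": 0},{"jaw": 0.002,"translation": [-0.0207,0.0172,0],"spin": 0},{"jaw": 0.002,"translation": [-0.0207,0.0172,0],"spin": 0},{"jaw": 0.002,"translation": [-0.0207,0.0172,0],"spin": 0},{"jaw": 0.002,"translation": [-0.0207,0.0172,0],"spin": 0},{"jaw": 0.002,"translation": [-0.0207,0.0172,0],"spin": 0},{"jaw": 0.002,"translation": [-0.0207,0.0172,0],"spin": 0},{"jaw": 0.002,"translation": [-0.0207,0.0172,0],"spin": 0}]'

```text
time: 36.92
tool_pos: [549.5, -123.2, 184.3]
tcp_rot: [-179.7, -0.1, 85.0]
ft_force: [1.2, 0.3, -4.3]
finger_gap: 8.5
grip_force: 59.0
```

Call:
carry_out --commands '[{"jaw": 0.002,"translation": [-0.0207,0.0172,0],"spin": 0},{"jaw": 0.002,"translation": [-0.0207,0.0172,0],"spin": 0},{"jaw": 0.002,"translation": [-0.0207,0.0172,0],"spin": 0},{"jaw": 0.002,"translation": [-0.0207,0.0172,0],"spin": 0},{"jaw": 0.002,"translation": [0,0,0],"spin": 0},{"jaw": 0.002,"translation": [0,0,0],"spin": 0},{"jaw": 0.002,"translation": [0,0,0],"spin": 0},{"jaw": 0.002,"translation": [0,0,0],"spin": 0}]'

```text
time: 37.58
tool_pos: [610.8, -210.0, 186.2]
tcp_rot: [-179.9, -0.1, 85.0]
ft_force: [0.5, -0.1, -5.3]
finger_gap: 8.3
grip_force: 59.3
```

```bash
python3 - <<'E'
from h import *
w=r.snapshot("wrist");s=r.sense();print(s["tool_pos"],s["tcp_rot"],s["ft_force"])
o=s["tool_pos"];a=np.radians(s["tcp_rot"][2]-90);Rm=np.array([[np.cos(a),-np.sin(a)],[np.sin(a),np.cos(a)]])
P=[[*(o[:2]+Rm@[x,y]),z+o[2]-38.5] for x,y,z in((-30,23,22),(30,23,22),(30,-23,22),(-30,-23,22),(0,0,120),(-50,-7,46),(40,-7,46))]
i=cv2.resize(w["pixels"],None,fx=1.5,fy=1.5,interpolation=cv2.INTER_CUBIC)
for v in proj(w,P)*1.5:cv2.circle(i,tuple(int(k) for k in v.round()),3,(0,0,255),-1)
cv2.imwrite("pics/w8.png",i)
E
```

```text
[ 611.  -210.   186.9] [-179.9   -0.    85. ] [-0.  -0.3 -4.2]
```

View pics/w8.png

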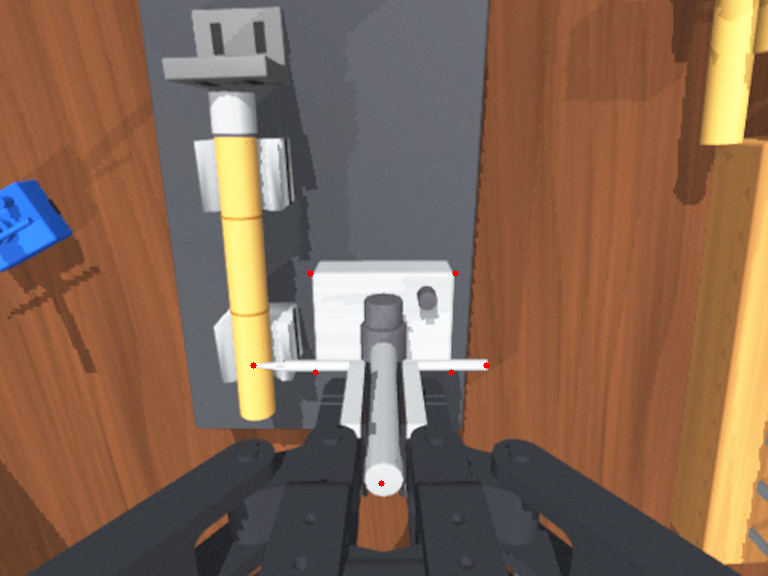

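The gauge is held squarely and all the dots match. Lowering 97.5 mm and releasing.

Call:
carry_out --commands '[{"jaw": 0.002,"translation": [0,0,0.025],"spin": 0},{"jaw": 0.002,"translation": [0,0,0.025],"spin": 0},{"jaw": 0.002,"translation": [0,0,0.02],"spin": 0},{"jaw": 0.002,"translation": [0,0,0.012],"spin": 0},{"jaw": 0.002,"translation": [0,0,0.008],"spin": 0},{"jaw": 0.002,"translation": [0,0,0.004],"spin": 0},{"jaw": 0.002,"translation": [0,0,0.002],"spin": 0},{"jaw": 0.002,"translation": [0,0,0],"spin": 0}]'

```text
time: 38.3
tool_pos: [612.3, -211.2, 92.7]
tcp_rot: [179.9, 0.0, 84.9]
ft_force: [0.6, 0.0, -4.9]
finger_gap: 8.1
grip_force: 59.2
```

Call:
carry_out --commands '[{"jaw": 0.002,"translation": [0,0,0.001],"spin": 0},{"jaw": 0.002,"translation": [0,0,0],"spin": 0},{"jaw": 0.01,"translation": [0,0,0],"spin": 0},{"jaw": 0.013,"translation": [0,0,0],"spin": 0},{"jaw": 0.02,"translation": [0,0,0],"spin": 0},{"jaw": 0.03,"translation": [0,0,0],"spin": 0},{"jaw": 0.035,"translation": [0,0,0],"spin": 0},{"jaw": 0.035,"translation": [0,0,0],"spin": 0}]'

```text
time: 38.97
tool_pos: [611.9, -211.1, 91.1]
tcp_rot: [180.0, 0.0, 84.9]
ft_force: [-0.1, 0.7, -0.1]
finger_gap: 34.8
grip_force: 0.0
```

Call:
carry_out --commands '[{"jaw": 0.035,"translation": [0,0,-0.02],"spin": 0},{"jaw": 0.035,"translation": [0,0,-0.03],"spin": 0},{"jaw": 0.035,"translation": [0,0,-0.03],"spin": 0},{"jaw": 0.035,"translation": [0,0,-0.02],"spin": 0},{"jaw": 0.035,"translation": [0,0,0],"spin": 0},{"jaw": 0.035,"translation": [0,0,0],"spin": 0},{"jaw": 0.035,"translation": [0,0,0],"spin": 0},{"jaw": 0.035,"translation": [0,0,0],"spin": 0}]'

```text
time: 39.63
tool_pos: [610.8, -210.6, 188.8]
tcp_rot: [-179.8, -0.1, 84.9]
ft_force: [0.3, 0.2, -0.0]
finger_gap: 34.8
grip_force: 0.0
```

```bash
python3 - <<'E'
from h import *
w=r.snapshot("wrist");s=r.sense();print(s["tool_pos"])
a=np.radians(PY);Rm=np.array([[np.cos(a),np.sin(a)],[-np.sin(a),np.cos(a)]])
for n,z in(("cane",89.6),("vblock_a",50),("angle_plate",50),("gauge",50)):print(n,[(Rm@(at(w,d["xy"],z)-C),d["score"]) for d in r.landmark_of(w,n)])
p=r.snapshot("top")
for n,z in(("offcut",14),("glue",3)):print(n,[(at(p,d["xy"],z),d["score"]) for d in r.landmark_of(p,n)])
# predicted: angle plate face top corners, cane ends top line, gauge
i=cv2.resize(w["pixels"],None,fx=1.5,fy=1.5,interpolation=cv2.INTER_CUBIC)
P=[[*pl(-40.5+x,87.5),110] for x in(-25,25)]+[[*pl(-40.5,-15.5+y),89.6] for y in(-95,95)]+[[*pl(40+x,-15+y),72] for x in(-30,30) for y in(-23,23)]+[[*pl(-10,-22),96]]
for v in proj(w,P)*1.5:cv2.circle(i,tuple(int(k) for k in v.round()),3,(0,0,255),-1)
cv2.imwrite("pics/w9.png",i)
E
```

```text
[ 610.8 -210.6  188.7]
cane [(array([-40.3, -14.3]), 0.57), (array([-29.6, -51.3]), 0.2)]
vblock_a [(array([-37.2,  40.6]), 0.93), (array([-39.2, -68. ]), 0.81)]
angle_plate [(array([-39.3,  88.3]), 0.79)]
gauge [(array([-193.7,    7.1]), 0.81), (array([ 45.1, -14.2]), 0.71)]
offcut [(array([426.6, 203.1]), 0.83)]
glue [(array([413.8, 369.8]), 0.72)]
```

View pics/w9.png

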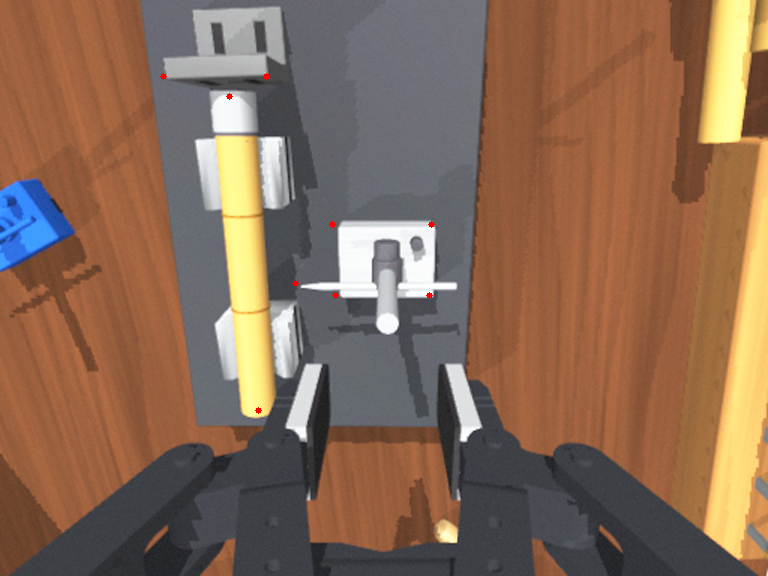

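Everything is where I predicted: the cane end is about 8 mm from the upright face and the scriber tip is clear of the cane by about 20 mm. Handing in.

```bash
python3 -c "
from bench import r
print(r.hand_in())"
```

```text
the job is handed in; nothing more can be done
None
```

I set up the V-blocks, cane, angle plate and surface gauge on the granite as asked and handed the job in at about 40 s; the final check images agreed with the planned positions, but the hand-in returned no verdict.

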